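Slide the stray cartridge back to its stock lane

ROBOT

A 6-joint arm with a two-finger parallel gripper is mounted at the origin on the work surface. World frame = base frame: x ahead of the robot, y to its left, z up, the work surface at z = 0. Lengths are in m, angles in rad, forces in N, time in s.
With the tool pointing down it reaches from about 0.35 to 0.975 m from the base axis. Payload 4.9 kg.
Tool frame: the origin (TCP) lies at the centre of the arm's flange, where the gripper is bolted on; the fingertips stand 173 mm ahead of it and the grasp point (between the pads) lies 155 mm ahead of it (ctrl.finger_overhang is the distance from the TCP to the fingertips, in m); z points along the fingers, y is the direction in which the jaws open and shut (so a half turn about z gives the same grasp; the last joint's range is limited). The gripper opens to 85 mm and grips with 20 to 120 N. Pads are 22 mm wide; open, the fingers measure 114 mm over their backs; the gripper's body (76 mm by 85 mm) begins 54 mm behind the grasp point. The pads swing forward as they close: fully open they stand 13 mm farther back than shut.
Start: joints at [-1.279, 0.053, 1.613, -0, 1.476, -0.119], TCP at [0.25, -0.573, 0.405] pointing down, gripper open.
Joint ranges: [-3.01, 3.01], [-1.01, 2.22], [0.06, 2.58], [-1.02, 4.17], [0.09, 2.62], [-3.14, 3.14]. Speed limits (rad/s): [2.57, 2.57, 3.14, 3.14, 3.14, 3.14].

INTERFACE

Orientations are given as a rotation vector (axis times angle).
In Python, from station import ctrl, eyes, spotter gives the robot as it stands.
- The arm moves only by the shell command python3 -m crank 'ROWS' [FORCE]. ROWS is JSON, a list of rows, each a list of 7 numbers: the turn, a rotation vector about the tool's x, y, z in rad, then the shift along the tool's x, y, z in mm, then the closure, from -1 (fully open) to 1 (shut). A call has 1 to 8 rows; each row shifts and turns the pose as measured when the row begins, along the tool's axes as they then stand; what a row does not reach is not made up. A row lasts 1/12 s, in which the tool goes at most 41.7 mm and 7.16 degrees, less where a joint would pass 70% of its speed; a pose out of reach is approached as far as the arm can. A call is refused whole if a number of a shift passes 41.7 or a number of a turn 0.125, either way. A call with a gripper value outside its range is refused whole. The fingers move at their own pace and stop on an object; FORCE is the grip in N (left out, the last holds). Time passes only in rows, so rows that do not move let the fingers close. It gives the time, the measured TCP pose, the force and the opening at its end, in the units of the state.
- ctrl.get_obs(): the state, without advancing time (a new reading comes with each control period).
- eyes.get_image(name): name is "side" or "top" or "wrist"; returns a dict with "image" (384x512x3 uint8, red, green, blue), "vertical_fov" (degrees; the focal length in pixels is half the picture's height over the tangent of half this angle, whatever the lens; pixels are square), "cx", "cy" (the principal point, pixels), "rvec" (rotation vector, rad) and "tvec" (3), from world to camera coordinates, as OpenCV has them; the wrist camera has in their place "mount" (4x4, takes a point from camera to tool coordinates, whose origin is the TCP and whose axes are the flange's). Camera axes: x right, y down, z forward; pixel columns grow to the right and rows downward; lengths in m; the calibration is good to about 2 mm. A picture is of the moment at which its call begins: read the wrist's pose just before it. There is no depth.
- ctrl.finish_job(): hands the job in, once; it reports no verdict.
Trained networks look in a picture, given as the dict that the camera call returned (one of the last four; its "shot" number tells which), for a name from the list of things; names that differ only in an ending like _2 or _b are one class to them, and where a whole thing is asked for, a point or a joint stands for the part that bears it (a point fixed in the world has none). Each returns a list of dicts, best first, with "confidence" (0 to 1); they miss things now and then, are a little off and sometimes report something else, mostly with a low value. They report only what shows in the picture. A call takes as long as a camera call. They do not tell look-alikes from the thing itself.
- spotter.look_for(query, picture): "centre" ([x, y, z] in m, in world coordinates, good to about 4 mm: the middle of the surface that is visible of it).
- spotter.outline_of(query, picture): "region" (384x512 bool, what is visible of it).
- spotter.mark_of(query, picture): "centre" ([x, y, z] in m, in world coordinates, good to about 4 mm: a listed point, or the origin of a listed thing).
The state is a dict: "t": time; "q": joint angles; "dq": joint speeds; "effort": joint torques, N m; "tool_pos": TCP position; "tool_rot": TCP orientation; "contact_force": force on the tool from outside, world axes, zero at the start; "wrist_torque": the same for the moment, N m; "opening": finger opening in m.
Only numpy, scipy, OpenCV 4.12 (cv2) and the standard library are available. Lean on these libraries where they do the work, as an engineer would, in place of code of your own. Each camera call takes 0.05 s, during which the arm holds its last target.

TASK

A tall white sealant cartridge has been left standing out on the bench. Push it along the bench top with the fingertips, upright all the way and never gripped between the fingers or lifted, into the lane that already holds the other cartridge like it, until it stands right up against that one. Leave everything else where it is, and take the hand away.

Things in the scene. Friction and masses are not known exactly. Their poses are not given: they have to be found in the camera images.
- cartridge: the tall white sealant cartridge left standing out on the bench: a straight tube 50 mm across and 205 mm high with a threaded neck 16 mm across up to 237 mm; 0.25 to 0.47 kg, weight centred about 105 mm up. Origin at the centre of its underside, z up its axis. Pushed in its lowest 30 mm it slides on the bench (2 to 3 N); pushed higher than about 40 to 50 mm it tips over
- stock_cartridge: the other cartridge, same shape and size, standing in one of the three lanes (which one varies), its back about 7 mm from the back stop. Origin at the centre of its underside
- lanes: stock lanes, a grey sheet-steel unit fixed to the bench: a back stop 60 mm high, 207 mm wide, and four low dividers running out from it, with three lanes between them, each with one item standing at its back. Origin on the bench, mid-width, at the front face of the back stop; x points from the open front to the back stop (roughly to the robot's right, -y of the world), y along the stop (roughly away from the robot)
- lanes_front (a point): point on the bench midway along the open front of the lanes, 125 mm in front of the back stop (same axes as the lanes). Dividers: 36 mm high, 125 mm long, 68 mm apart middle to middle, 3 mm thick (7 mm at the rolled front edge); lanes 65 mm wide, 61 mm at the mouth, middles at y = -68, 0, +68 mm of the unit; the bench top is their floor, they are open at the front and above
- stock_spray: aerosol can 57 mm across and 190 mm tall with a white cap, standing at the back of one of the lanes; origin at the centre of its underside
- stock_oil: grey plastic oil bottle 59 mm across, 198 mm tall with a narrow black spout, standing at the back of one of the lanes; origin at the centre of its underside
- loose_spray: another aerosol can like stock_spray (57 mm across, 190 mm tall), standing out on the bench; it stays there; origin at the centre of its underside
- pipe_clamp: steel pipe clamp lying flat on the bench, about 86 x 70 mm, 20 mm high; origin at the centre of its underside
- saddle_clip: small copper saddle clip lying on the bench, 66 x 18 mm, 19 mm high; origin at the centre of its underside
- carton: closed cardboard carton, 75 x 105 mm, 50 mm high, on the bench; origin at the centre of its underside
- tape_roll: grey roll of tape lying flat on the bench, 90 mm across, 24 mm high; origin at the centre of its underside
- stud: threaded stud with two nuts lying on the bench, 140 mm long, 15 mm high; origin at the centre of its underside
Not all that is in view belongs to the job. What is shaped like the cartridge but pink or turquoise is not meant. What is shaped like the stock_cartridge but blue is not meant.

How it is judged:
At the end, for the whole second after the job is handed in: The cartridge stands upright (within 3 degrees) and still on the bench, in the other cartridge's lane, with 8 mm or less between the two; the other cartridge stands upright within 12 mm of where it was; no other thing has moved by more than 20 mm (horizontal distance between cartridge and stock_cartridge below 0.058 m and x of cartridge in the frame of lanes below -0.035 m and angle between each of cartridge, stock_cartridge's own z axis and vertical below 0.05 rad and height (world z) of cartridge below 0.004 m and linear speed of cartridge below 0.01 m/s and distance of stock_cartridge from where it was at the start of the episode below 0.012 m and distance of each of stock_spray, stock_oil, loose_spray, pipe_clamp, saddle_clip, carton, tape_roll, stud from where it was at the start of the episode below 0.02 m); the robot touches nothing.
It fails at once if the cartridge, or the one in stock, is tipped by more than about 10 degrees (angle between any of cartridge, stock_cartridge's own z axis and vertical above 0.17 rad).
It fails at once if a cartridge is lifted off the bench (height (world z) of any of cartridge, stock_cartridge above 0.01 m).
It fails at once if the loose cartridge is taken between the fingers (the grasp point comes within 15 mm of its axis, at or below its neck) (horizontal distance between the grasp point and cartridge below 0.015 m and height (world z) of the grasp point below 0.25 m).
It fails at once if another thing is moved by more than 20 mm (distance of any of stock_spray, stock_oil, loose_spray, pipe_clamp, saddle_clip, carton, tape_roll, stud, stock_cartridge from where it was at the start of the episode above 0.02 m).
It fails at once if another standing thing is tipped (angle between any of stock_spray, stock_oil, loose_spray's own z axis and vertical above 0.2 rad).
It also fails if it takes over 64 s, if anything falls off the work surface, if the arm or the gripper's body presses on something with over 40 N, if the wrist force passes 120 N, or if a joint passes its speed limit or range.

## Working session

There is one attempt and no reset: what is moved stays moved. The work goes in short steps, Python scripts to look and compute and a shell command to move; the robot and the scene stay as the last step left them, time stands still between calls to the robot, and variables do not carry over. Pictures are saved under pics/ and viewed, and the job is handed in when it is done.

```bash
ls; mkdir -p pics
python3 - <<'E'
from station import ctrl, eyes, spotter
import cv2
print(ctrl.get_obs(), ctrl.finger_overhang)
for n in ["side","top"]:
    p=eyes.get_image(n); cv2.imwrite(f"pics/{n}0.png",p["image"][:,:,::-1])
    print(n,{k:v for k,v in p.items() if k!="image"})
    for q in ["cartridge","stock_cartridge","lanes","lanes_front","stock_spray","stock_oil","loose_spray","pipe_clamp","saddle_clip","carton","tape_roll","stud"]:
        try:
            print(q,[( [round(float(x),3) for x in d["centre"]],round(float(d["confidence"]),2)) for d in spotter.mark_of(q,p)])
        except Exception as e: print(q,e)
E
```

```text
pics
{'t': 0.0, 'q': array([-1.27900899e+00,  5.33877154e-02,  1.61431414e+00, -1.62498413e-05,
        1.47600940e+00, -1.18992917e-01]), 'dq': array([-0.00019342,  0.00020276,  0.00053689,  0.00045837,  0.00186521,
       -0.00026649]), 'effort': array([-3.83796180e-05, -3.93683195e+01, -3.70177531e+01,  5.71573295e-06,
        7.21707882e-03, -2.26603436e-05]), 'tool_pos': array([ 0.24950262, -0.57274427,  0.40343148]), 'tool_rot': array([-3.07349558e+00, -6.40297195e-01,  3.12267027e-04]), 'contact_force': array([ 0.19749834, -0.40685812, -0.11356478]), 'wrist_torque': array([-0.01418354, -0.00057555, -0.001069  ]), 'opening': 0.08520324620987915} 0.1734
side {'vertical_fov': 42.348788072752484, 'cx': 261.81188181759364, 'cy': 188.62388224563423, 'rvec': array([ 0.61952304, -2.61564926,  1.17353019]), 'tvec': array([0.50171852, 0.16436008, 1.16072787]), 'shot': 1}
cartridge [([0.487, 0.123, 0.0], 0.85), ([0.577, 0.092, -0.003], 0.75), ([0.676, 0.128, -0.003], 0.74)]
stock_cartridge [([0.734, -0.194, 0.002], 0.74), ([0.625, -0.142, -0.001], 0.57)]
lanes [([0.561, -0.189, -0.003], 
[... 603 characters left out ...]
, 1.14884098]), 'shot': 2}
cartridge [([0.679, 0.128, -0.001], 0.9), ([0.487, 0.122, -0.001], 0.66)]
stock_cartridge [([0.735, -0.198, 0.002], 0.76), ([0.626, -0.143, 0.002], 0.71), ([0.565, -0.186, 0.002], 0.22)]
lanes [([0.561, -0.19, 0.004], 0.84), ([0.365, -0.173, 0.004], 0.17)]
lanes_front [([0.543, -0.064, -0.004], 0.72)]
stock_spray []
stock_oil [([0.561, -0.159, 0.003], 0.7)]
loose_spray [([0.496, -0.373, 0.002], 0.84), ([0.363, -0.169, 0.001], 0.72)]
pipe_clamp [([0.68, 0.372, 0.001], 0.69)]
saddle_clip [([0.576, 0.094, -0.002], 0.63), ([0.368, 0.205, 0.0], 0.54)]
carton []
tape_roll [([0.486, 0.375, 0.002], 0.68), ([0.558, -0.155, 0.001], 0.19)]
stud [([0.623, -0.143, 0.002], 0.6)]
```

View pics/side0.png

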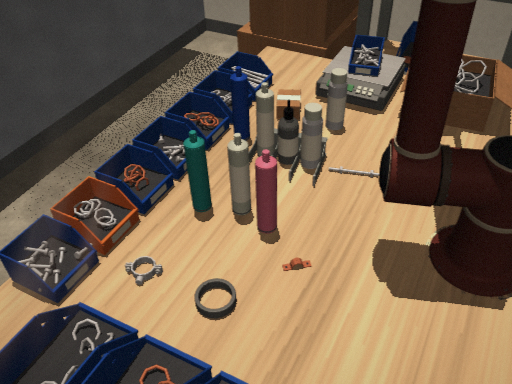

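View pics/top0.png

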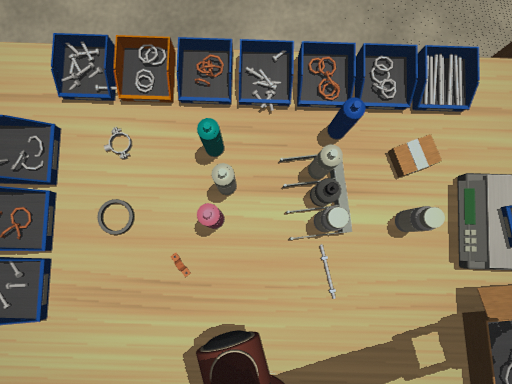

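Candidates for the loose cartridge are white at side (240,175) / top (223,180), pink at top (209,215) and turquoise at top (209,137). White fits the description, so the target is about (0.577, 0.092). For the stock cartridge, white is at top (328,157) in the far lane and blue at top (350,115) is a decoy. Next I'll refine these positions and check a close crop.

```bash
cat > h.py <<'E'
import numpy as np, cv2
from station import ctrl, eyes, spotter
def K(p):
    f=192/np.tan(np.radians(p["vertical_fov"])/2); return np.array([[f,0,p["cx"]],[0,f,p["cy"]],[0,0,1]])
def proj(p,P): return cv2.projectPoints(np.array(P,float).reshape(-1,1,3),p["rvec"],p["tvec"],K(p),None)[0].reshape(-1,2)
def back(p,uv,z):
    R=cv2.Rodrigues(p["rvec"])[0]; C=-R.T@p["tvec"]; d=R.T@np.linalg.inv(K(p))@np.array([*uv,1]); return C+d*(z-C[2])/d[2]
E
python3 - <<'E'
from h import *
acc={}
for i in range(4):
  for n in ["side","top"]:
    p=eyes.get_image(n)
    for q in ["cartridge","stock_cartridge","lanes","lanes_front","stock_oil","stock_spray"]:
        for d in spotter.mark_of(q,p):
            if d["confidence"]>.4: acc.setdefault(q,[]).append([*d["centre"][:2],i,n=="top"])
for q,v in acc.items(): print(q); print(np.round(np.array(v),4)[:, :4].tolist())
P={}
for n in ["side","top"]: P[n]=eyes.get_image(n)
p=P["top"]; im=p["image"][:,:,::-1].copy()
lf=np.array([.5435,-.065]);lo=np.array([.561,-.1895])
x=(lo-lf)/np.linalg.norm(lo-lf);y=np.array([-x[1],x[0]]);
S=5
big=cv2.resize(im[100:260,190:350],None,fx=S,fy=S,interpolation=cv2.INTER_CUBIC)[:, :]
def dr(P3,c):
    for u in proj(p,P3): cv2.circle(big,tuple(int(v) for v in ((u-[190,100])*S+S/2)),2,c,-1)
for k in (-102,-34,34,102):
    for s in np.linspace(0,-.125,14):
        a=lo+x*s+y*k/1000; dr([[*a,.036]],(0,0,255))
th=np.linspace(0,6.28,24)
for c in [(.577,.092),(.6255,-.1425)]:
    dr([[c[0]+.025*np.cos(t),c[1]+.025*np.sin(t),0] for t in th],(0,255,0))
    dr([[c[0]+.008*np.cos(t),c[1]+.008*np.sin(t),.237] for t in th],(255,0,0))
cv2.imwrite("pics/crop1.png",big[:600])
p=P["side"];im=p["image"][:,:,::-1].copy();S=4;o=np.array([190,70])
big=cv2.resize(im[70:220,190:350],None,fx=S,fy=S,interpolation=cv2.INTER_CUBIC)
def dr(P3,c):
    for u in proj(p,P3): cv2.circle(big,tuple(int(v) for v in ((u-o)*S+S/2)),1,c,-1)
for k in (-102,-34,34,102):
    for s in np.linspace(0,-.125,14):
        a=lo+x*s+y*k/1000; dr([[*a,.036]],(0,0,255))
for c in [(.577,.092),(.6255,-.1425)]:
    dr([[c[0]+.025*np.cos(t),c[1]+.025*np.sin(t),0] for t in th],(0,255,0))
    dr([[c[0]+.008*np.cos(t),c[1]+.008*np.sin(t),.237] for t in th],(255,0,0))
cv2.imwrite("pics/crop2.png",big)
E
```

```text
cartridge
[[0.5761, 0.0935, 0.0, 0.0], [0.6778, 0.1286, 0.0, 0.0], [0.4875, 0.1199, 0.0, 0.0], [0.5746, 0.0949, 0.0, 1.0], [0.4852, 0.1209, 0.0, 1.0], [0.6775, 0.1273, 0.0, 1.0], [0.6775, 0.1264, 1.0, 0.0], [0.4873, 0.1231, 1.0, 0.0], [0.5777, 0.0906, 1.0, 0.0], [0.4849, 0.1193, 1.0, 1.0], [0.5782, 0.0914, 1.0, 1.0], [0.6781, 0.1276, 1.0, 1.0], [0.5761, 0.0925, 2.0, 0.0], [0.6757, 0.1281, 2.0, 0.0], [0.487, 0.123, 2.0, 0.0], [0.6751, 0.1283, 2.0, 1.0], [0.4863, 0.1219, 2.0, 1.0], [0.4851, 0.1212, 3.0, 0.0], [0.5784, 0.0936, 3.0, 0.0], [0.4868, 0.1211, 3.0, 1.0], [0.576, 0.0929, 3.0, 1.0], [0.678, 0.1262, 3.0, 1.0]]
stock_cartridge
[[0.6256, -0.1474, 0.0, 0.0], [0.7332, -0.1924, 0.0, 0.0], [0.4879, 0.3694, 0.0, 0.0], [0.6244, -0.1456, 0.0, 1.0], [0.7342, -0.1956, 0.0, 1.0], [0.3665, 0.2018, 0.0, 1.0], [0.7353, -0.1953, 1.0, 0.0], [0.6262, -0.1485, 1.0, 0.0], [0.7355, -0.1988, 1.0, 1.0], [0.6233, -0.1475, 1.0, 1.0], [0.6266, -0.1451, 2.0, 0.0], [0.7324, -0.1962, 2.0, 0.0], [0.7334, -0.1954, 2.0, 1.0], [0.6234, -0.144, 2.0, 1.0], [0.7349, -0.1937, 3.0, 0.0], [0.6242, -0.1458, 3.0, 0.0],
[... 378 characters left out ...]
625, 1.0, 0.0], [0.5439, -0.0605, 1.0, 1.0], [0.5468, -0.0656, 2.0, 0.0], [0.5471, -0.0585, 2.0, 1.0], [0.6654, -0.392, 2.0, 1.0], [0.5493, -0.0664, 3.0, 0.0], [0.5428, -0.0602, 3.0, 1.0], [0.6813, 0.3725, 3.0, 1.0]]
stock_oil
[[0.5581, -0.1515, 0.0, 0.0], [0.5582, -0.1577, 0.0, 1.0], [0.5566, -0.1513, 1.0, 0.0], [0.5591, -0.1571, 1.0, 1.0], [0.5576, -0.1541, 2.0, 0.0], [0.5603, -0.1537, 2.0, 1.0], [0.5598, -0.1515, 3.0, 0.0], [0.5623, -0.157, 3.0, 1.0]]
stock_spray
[[0.4923, -0.1617, 0.0, 0.0], [0.4919, -0.163, 0.0, 1.0], [0.4938, -0.1635, 1.0, 0.0], [0.4905, -0.1649, 1.0, 1.0], [0.4955, -0.162, 2.0, 0.0], [0.4936, -0.1636, 2.0, 1.0], [0.495, -0.1651, 3.0, 0.0], [0.4925, -0.1649, 3.0, 1.0]]
```

View pics/crop1.png

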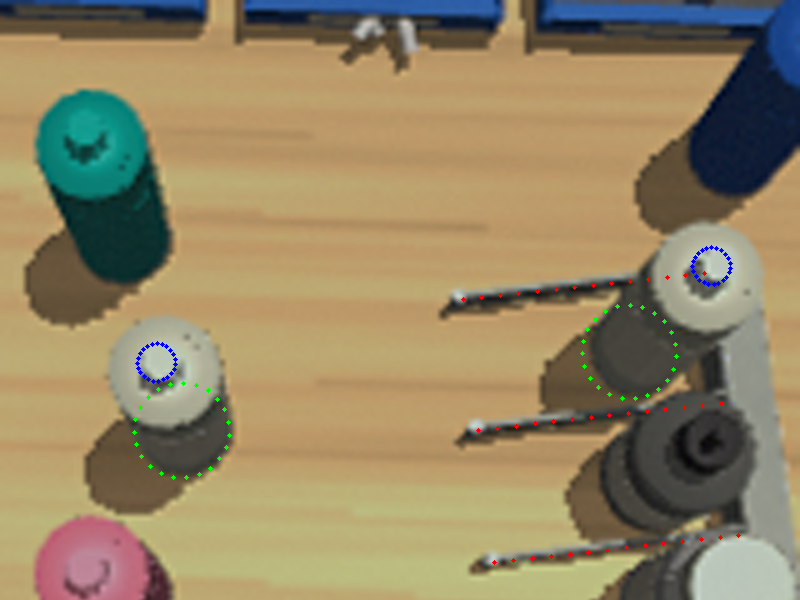

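View pics/crop2.png

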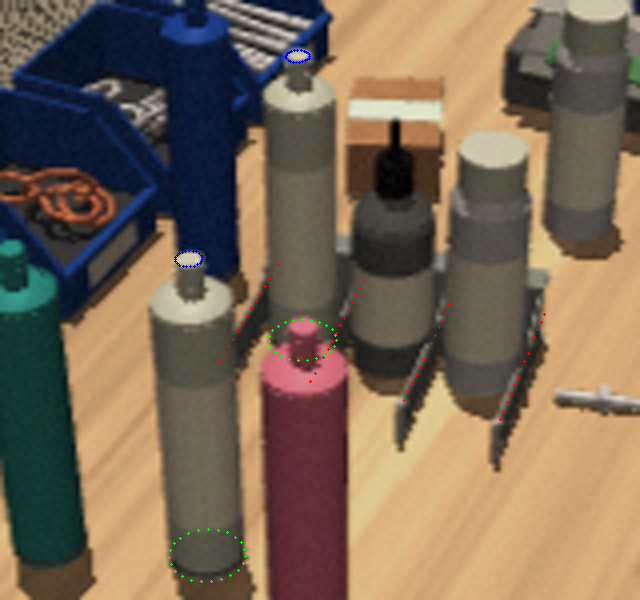

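The overlays on both crops line up: the neck, base and dividers match to about 1 px, and the stock cartridge sits on the middle of the far lane. The chosen item is the white one at crop (160,360). I'll push with the fingers about 18 mm apart, so they cradle the tube. The hand will lean back about 32° to keep the gripper body off the tall tube.

```bash
cat >> h.py <<'E'
from scipy.spatial.transform import Rotation as Rn
def target(tip,head_deg,tilt_deg,over=0.172):
    a=np.radians(head_deg);d=np.array([np.sin(a),-np.cos(a),0]);t=np.radians(tilt_deg)
    z=d*np.sin(t)+np.array([0,0,-np.cos(t)]); y=np.array([np.cos(a),np.sin(a),0]); x=np.cross(y,z)
    return np.array(tip)-over*z, np.column_stack([x,y,z])
def st(tip=None,h=11,tl=32):
    o=ctrl.get_obs();R=Rn.from_rotvec(o["tool_rot"]).as_matrix();p=o["tool_pos"]
    print("t",round(o["t"],2),"tcp",p.round(4),"tip",(p+.172*R[:,2]).round(4),"z",R[:,2].round(3),"y",R[:,1].round(3),"F",o["contact_force"].round(2),"open",round(o["opening"],4),"q",o["q"].round(2))
    if tip is not None:
        P,RT=target(tip,h,tl)
        print("target tcp",P.round(4),"shift tool mm",(R.T@(P-p)*1000).round(1),"turn tool",Rn.from_matrix(R.T@RT).as_rotvec().round(3))
E
python3 - <<'E'
from h import *
print(eyes.get_image("wrist")["mount"])
st((.55,.22,.3),11,32)
E
python3 -m crank '[[0,0,0,0,0,-40,-1],[0,0,0,0,0,-40,-1],[0,0,0,0,0,-40,-1],[0,0,0,20,-25,0,0.3],[0,0,0,20,-25,0,0.3],[0,0,0,20,-25,0,0.5],[0,0,0,20,-25,0,0.5],[0,0,0,20,-25,0,0.55]]'
```

```text
[[ 1.56132686e-04 -9.59948601e-01 -2.80176123e-01  7.16614839e-02]
 [ 9.99999977e-01  1.08656302e-04  1.84984418e-04 -1.04805098e-04]
 [-1.47132632e-04 -2.80176145e-01  9.59948595e-01  3.00367584e-02]
 [ 0.00000000e+00  0.00000000e+00  0.00000000e+00  1.00000000e+00]]
t 4.25 tcp [ 0.2496 -0.573   0.4047] tip [ 0.2496 -0.573   0.2327] z [ 0.  0. -1.] y [ 0.399 -0.917  0.   ] F [ 0.41  0.35 -0.89] open 0.0854 q [-1.28  0.05  1.61  0.    1.48 -0.12]
target tcp [0.5326 0.3095 0.4459] shift tool mm [ 611.9 -696.   -41.1] turn tool [-0.377 -0.47  -1.314]
t: 4.92
tool_pos: [0.2906, -0.4178, 0.5288]
tool_rot: [-3.074, -0.627, -0.0]
contact_force: [0.1, 0.8, 0.6]
opening: 0.0256
```

```bash
python3 -m crank '[[0,0,0,26,-30,0,0.6],[0,0,0,26,-30,0,0.6],[0,0,0,26,-30,0,0.6],[0,0,0,26,-30,0,0.6],[0,0,0,26,-30,0,0.6],[0,0,0,26,-30,0,0.6],[0,0,0,26,-30,0,0.6],[0,0,0,26,-30,0,0.6]]'
python3 -c "
from h import *
st((.55,.22,.3))"
```

```text
t: 5.58
tool_pos: [0.388, -0.102, 0.5312]
tool_rot: [3.079, 0.615, 0.009]
contact_force: [0.2, -0.5, 0.0]
opening: 0.017
t 5.58 tcp [ 0.388  -0.102   0.5312] tip [ 0.389  -0.1021  0.3592] z [ 0.006 -0.001 -1.   ] y [ 0.384 -0.923  0.003] F [ 0.24 -0.47  0.04] open 0.017 q [-0.44 -0.55  1.91  0.    1.78  0.73]
target tcp [0.5326 0.3095 0.4459] shift tool mm [ 291.  -324.7   85.9] turn tool [-0.376 -0.47  -1.333]
```

```bash
python3 -m crank '[[0,0,0,26,-30,0,0.6],[0,0,0,26,-30,0,0.6],[0,0,0,26,-30,0,0.6],[0,0,0,26,-30,0,0.6],[0,0,0,26,-30,0,0.6],[0,0,0,26,-30,0,0.6],[0,0,0,26,-30,0,0.6],[0,0,0,26,-30,0,0.6]]'
python3 -c "
from h import *
st((.55,.22,.3))"
```

```text
t: 6.25
tool_pos: [0.486, 0.2168, 0.535]
tool_rot: [3.075, 0.617, 0.026]
contact_force: [0.5, -1.2, 0.3]
opening: 0.0171
t 6.25 tcp [0.486  0.2168 0.535 ] tip [0.489  0.2165 0.363 ] z [ 0.017 -0.002 -1.   ] y [ 0.386 -0.922  0.009] F [ 0.52 -1.2   0.31] open 0.0171 q [ 0.28 -0.22  1.65 -0.01  1.69  1.45]
target tcp [0.5326 0.3095 0.4459] shift tool mm [ 77.4 -68.2  89.7] turn tool [-0.364 -0.475 -1.334]
```

```bash
python3 -m crank '[[-0.028,-0.036,-0.1,0,0,0,0.6],[-0.028,-0.036,-0.1,0,0,0,0.6],[-0.028,-0.036,-0.1,0,0,0,0.6],[-0.028,-0.036,-0.1,0,0,0,0.6],[-0.028,-0.036,-0.1,0,0,0,0.6],[-0.028,-0.036,-0.1,0,0,0,0.6],[-0.028,-0.036,-0.1,0,0,0,0.6],[-0.028,-0.036,-0.1,0,0,0,0.6]]'
python3 -c "
from h import *
st((.55,.22,.3))"
```

```text
t: 6.92
tool_pos: [0.4868, 0.2263, 0.5332]
tool_rot: [2.295, 1.663, -0.33]
contact_force: [-0.5, 0.9, 0.1]
opening: 0.0171
t 6.92 tcp [0.4868 0.2263 0.5332] tip [0.484  0.1643 0.3728] z [-0.016 -0.361 -0.933] y [ 0.951 -0.294  0.097] F [-0.53  0.89  0.11] open 0.0171 q [ 0.36 -0.16  1.61 -0.35  1.82  0.62]
target tcp [0.5326 0.3095 0.4459] shift tool mm [118.2  10.7  50.7] turn tool [-0.132 -0.174 -0.483]
```

```bash
python3 -m crank '[[-0.028,-0.036,-0.1,0,0,0,0.6],[-0.028,-0.036,-0.1,0,0,0,0.6],[-0.028,-0.036,-0.1,0,0,0,0.6],[-0.028,-0.036,-0.1,0,0,0,0.6],[0,0,0,0,0,0,0.6]]'
python3 -c "
from h import *
st((.55,.22,.3))"
```

```text
t: 7.33
tool_pos: [0.4867, 0.2268, 0.5332]
tool_rot: [1.774, 2.018, -0.468]
contact_force: [-0.5, 0.6, 0.8]
opening: 0.0171
t 7.33 tcp [0.4867 0.2268 0.5332] tip [0.5011 0.14   0.3854] z [ 0.084 -0.505 -0.859] y [0.991 0.133 0.019] F [-0.45  0.58  0.81] open 0.0171 q [ 0.4  -0.16  1.63 -0.53  1.77  0.19]
target tcp [0.5326 0.3095 0.4459] shift tool mm [110.3  54.9  37.1] turn tool [-0.015 -0.021 -0.06 ]
```

Before descending I'll fit a rough arm model from the logged poses. That lets me check forearm clearance over the pink decoy.

```bash
cat > kin.py <<'E'
from h import *
from scipy.optimize import least_squares
S=[([-1.279,.0534,1.6143,0,1.476,-.119],[.2495,-.5727,.4034]),
([-0.44,-0.55,1.91,0,1.78,.73],[.388,-.102,.5312]),([.28,-.22,1.65,-.01,1.69,1.45],[.486,.2168,.535]),
([.36,-.16,1.61,-.35,1.82,.62],[.4868,.2263,.5332])]
o=ctrl.get_obs(); S.append((list(o["q"]),list(o["tool_pos"])))
RZ=lambda a:Rn.from_euler("z",a).as_matrix(); RY=lambda a:Rn.from_euler("y",a).as_matrix()
def fk(q,P,full=False):
    a1,b,h,L2,a3,L3,d6=P
    A=RZ(q[0]); sh=A@np.array([a1,b,h]); el=sh+A@RY(q[1])@np.array([0,0,L2]); F=A@RY(q[1]+q[2]); w=el+F@np.array([a3,0,L3]); R=F@RZ(q[3])@RY(q[4])@RZ(q[5])
    t=w+R[:,2]*d6
    return (sh,el,w,t,R) if full else t
r=least_squares(lambda P:np.r_[np.concatenate([fk(q,P)-t for q,t in S]),1e-3*(np.array(P)-[0,0.07,.4,.4,0,.4,.1])],[0,.07,.4,.4,0,.4,.1])
PAR=r.x
def ik(p,R,q0):
    f=lambda q:np.r_[(fk(q,PAR)-p)*3,(fk(q,PAR,True)[4]-R).ravel()]
    return least_squares(f,q0)
E
python3 - <<'E'
from kin import *
print(PAR.round(3),np.abs(r.fun[:15]).max()); R=Rn.from_rotvec(o["tool_rot"]).as_matrix()
print(np.abs(fk(o["q"],PAR,True)[4]-R).max())
q=o["q"]
for tl in (25,32,40):
  for tip in [(.563,.161,.012),(.570,.125,.012),(.59,.06,.012),(.611,-.06,.012)]:
    p,RT=target(tip,11,tl); s=ik(p,RT,q); v=fk(s.x,PAR,True)
    print(tl,tip,"cost",round(s.cost,5),"q",s.x.round(2),"elbow",v[1].round(3),"wrist",v[2].round(3))
    d=v[2]-v[1]
    for P0 in [(.487,.122,.237),(.677,.128,.237)]:
        ts=np.linspace(0,1.15,200); L=v[1]+ts[:,None]*d; e=L-P0; hor=np.hypot(e[:,0],e[:,1]); i=np.argmin(np.hypot(np.maximum(hor-.01,0),np.maximum(e[:,2],0))); print("   near",L[i].round(3),"dh",hor[i].round(3),"dz",e[i,2].round(3))
E
```

```text
[0.004 0.074 0.232 0.417 0.083 0.605 0.104] 0.003343938519269063
1.0959719244283759
25 (0.563, 0.161, 0.012) cost 0.0 q [ 0.35  0.27  1.81 -0.47  1.17  1.94] elbow [0.084 0.109 0.633] wrist [0.541 0.276 0.263]
   near [0.493 0.258 0.301] dh 0.137 dz 0.064
   near [0.609 0.301 0.207] dh 0.185 dz -0.03
25 (0.57, 0.125, 0.012) cost 0.0 q [ 0.29  0.25  1.84 -0.48  1.14  1.89] elbow [0.083 0.102 0.635] wrist [0.548 0.24  0.263]
   near [0.507 0.228 0.295] dh 0.108 dz 0.058
   near [0.617 0.26  0.207] dh 0.145 dz -0.03
25 (0.59, 0.06, 0.012) cost 0.0 q [ 0.17  0.25  1.85 -0.5   1.09  1.79] elbow [0.091 0.091 0.636] wrist [0.568 0.175 0.263]
   near [0.529 0.168 0.293] dh 0.062 dz 0.056
   near [0.639 0.187 0.207] dh 0.07 dz -0.03
25 (0.611, -0.06, 0.012) cost 0.0 q [-0.03  0.24  1.85 -0.51  1.01  1.61] elbow [0.106 0.071 0.636] wrist [0.589 0.055 0.263]
   near [0.541 0.056 0.299] dh 0.085 dz 0.062
   near [0.661 0.052 0.206] dh 0.077 dz -0.031
32 (0.563, 0.161, 0.012) cost 0.0 q [ 0.4   0.32  1.79 -0.58  1.22  2.03] elbow [0.095 0.12  0.628] wrist [0.535 0.305 0.246]
   near [0.476 0.28  
[... 896 characters left out ...]

   near [0.568 0.354 0.187] dh 0.251 dz -0.05
40 (0.57, 0.125, 0.012) cost 0.0 q [ 0.39  0.35  1.8  -0.73  1.25  2.1 ] elbow [0.108 0.124 0.623] wrist [0.536 0.299 0.224]
   near [0.472 0.273 0.284] dh 0.152 dz 0.047
   near [0.598 0.325 0.166] dh 0.212 dz -0.071
40 (0.59, 0.06, 0.012) cost 0.0 q [ 0.28  0.33  1.82 -0.76  1.18  2.03] elbow [0.113 0.109 0.626] wrist [0.556 0.234 0.224]
   near [0.5   0.218 0.275] dh 0.097 dz 0.038
   near [0.622 0.253 0.163] dh 0.137 dz -0.074
40 (0.611, -0.06, 0.012) cost 0.0 q [ 0.07  0.3   1.86 -0.82  1.06  1.9 ] elbow [0.122 0.083 0.63 ] wrist [0.577 0.114 0.224]
   near [0.527 0.111 0.268] dh 0.041 dz 0.031
   near [0.645 0.119 0.163] dh 0.033 dz -0.074
```

Run:
```python
from kin import *
P=eyes.get_image("side"); im=cv2.resize(P["image"][:,:,::-1],(768,576),interpolation=cv2.INTER_CUBIC)
v=fk(o["q"],PAR,True); F=RZ(o["q"][0])@RY(o["q"][1]+o["q"][2])
pts=[v[2]-F[:,2]*s for s in (0,.1,.2,.3)]+[v[3]]
for u in proj(P,pts): print(u.round()); cv2.circle(im,tuple(int(a*1.5) for a in u),4,(0,255,0),-1)
pe=P; print([ (x, proj(P,[x+np.array([0,0,.05])]).round()-proj(P,[x]).round()) for x in pts[:2]])
cv2.imwrite("pics/s1.png",im)
P=eyes.get_image("top"); im=cv2.resize(P["image"][:,:,::-1],(768,576),interpolation=cv2.INTER_CUBIC)
for u in proj(P,pts): cv2.circle(im,tuple(int(a*1.5) for a in u),4,(0,255,0),-1)
cv2.imwrite("pics/t1.png",im)
```

```text
[220.   4.]
[287.  11.]
[355.  19.]
[422.  26.]
[235.  46.]
[(array([0.47760555, 0.28017535, 0.62106113]), array([[ -3., -35.]])), (array([0.38580878, 0.24177085, 0.61113899]), array([[  1., -35.]]))]
```

View pics/s1.png

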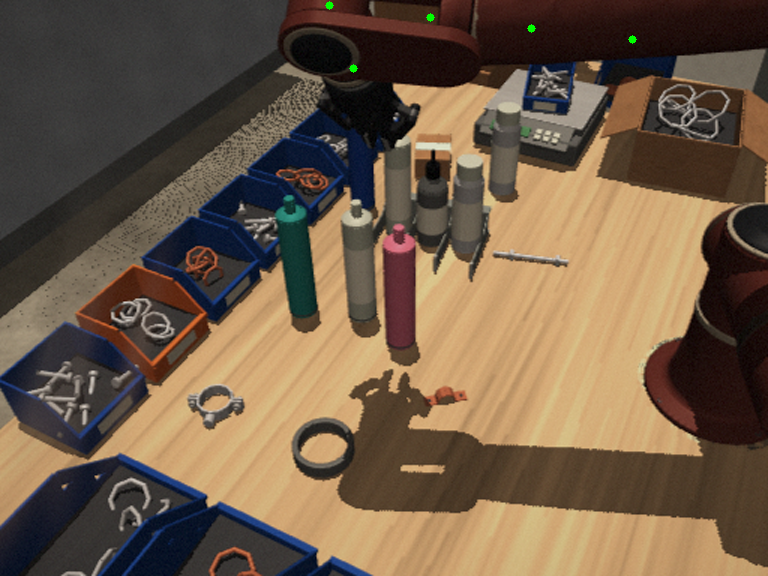

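View pics/t1.png

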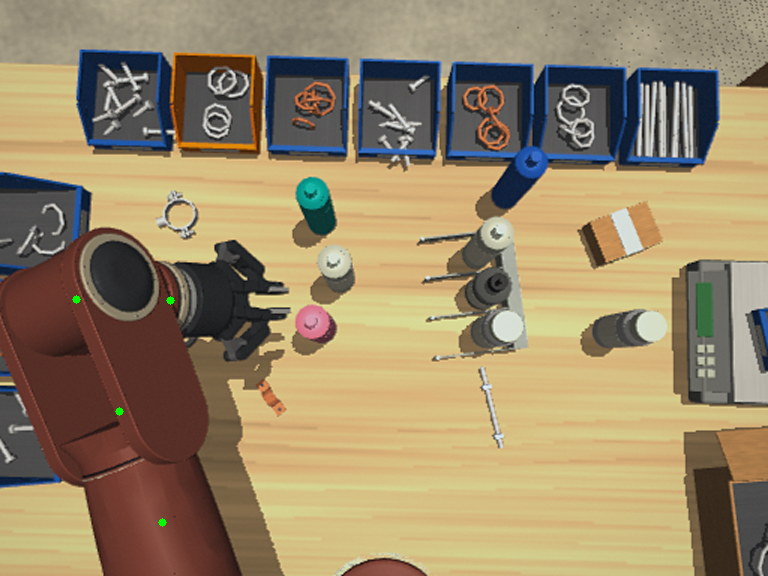

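The wrist is a wide yoke that will pass above the pink decoy, so I'll measure its size.

Run:
```python
from kin import *
v=fk(o["q"],PAR,True); G=RZ(o["q"][0])@RY(o["q"][1]+o["q"][2])@RZ(o["q"][3])
for n in ("side","top"):
    P=eyes.get_image(n); im=cv2.resize(P["image"][:,:,::-1],(1024,768),interpolation=cv2.INTER_CUBIC)
    for (ay,c) in ((.08,(0,255,0)),(-.08,(255,255,0))):
        for ax in (-.04,.04):
            for az in np.arange(-.25,.051,.05):
                u=proj(P,[v[2]+G@np.array([ax,ay,az])])[0]
                cv2.circle(im,tuple(int(a*2) for a in u),4,c if ax>0 else tuple(int(k/2) for k in c),-1)
                if abs(az)<1e-6: cv2.circle(im,tuple(int(a*2) for a in u),8,(0,0,255),2)
    im=im[:500,300:1024] if n=="side" else im[250:768,0:500]
    cv2.imwrite(f"pics/f_{n}.png",im)
```

```text
(no output)
```

View pics/f_side.png

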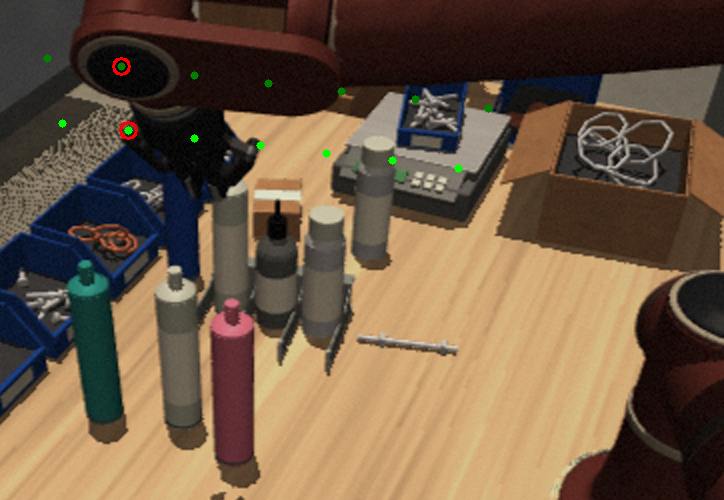

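View pics/f_top.png

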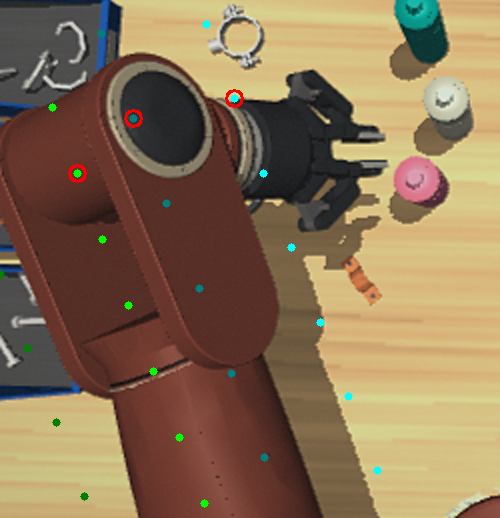

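```bash
cat > clr.py <<'E'
from kin import *
import kin
def setd6(d):
    g=least_squares(lambda P:np.concatenate([fk(q,[*P,d])-t for q,t in S]),PAR[:6]); kin.PAR=np.array([*g.x,d]); return kin.PAR,np.abs(g.fun).max()
# obstacles sample points
def cyl(x,y):
    return np.array([[x+r*np.cos(t),y+r*np.sin(t),z] for r,zs in ((.025,np.linspace(0.02,.205,12)),(.008,(.22,.237))) for z in zs for t in np.linspace(0,6.28,24)])
OB={"pink":cyl(.4865,.1215),"turq":cyl(.677,.1275)}
def box(pts,c,Rm,lo,hi):
    l=(pts-c)@Rm; e=np.maximum(np.maximum(lo-l,l-hi),0); return np.linalg.norm(e,axis=1).min()
def clear(tip,hd,tl,q0):
    p,RT=target(tip,hd,tl); RT2=RT@RZ(np.pi/2)
    A=lambda q:np.r_[(fk(q,kin.PAR)-p)*3,(fk(q,kin.PAR,True)[4]-RT2).ravel()]
    s=least_squares(A,q0); q=s.x; v=fk(q,kin.PAR,True); F=RZ(q[0])@RY(q[1]+q[2]); G=F@RZ(q[3])
    out={}
    for k,pt in OB.items():
        out[k]=[box(pt,v[2],G,np.array([-.045,-.085,-.17]),np.array([.045,.085,.045])),box(pt,v[2],F,np.array([-.06,-.06,-.5]),np.array([.06,.06,-.17])),
                box(pt,p,RT,np.array([-.038,-.0425,-.03]),np.array([.038,.0425,.101])),box(pt,p,RT,np.array([-.045,-.045,-.08]),np.array([.045,.045,.0])),box(pt,p,RT,np.array([-.011,-.06,.101]),np.array([.011,.06,.173]))]
    return s.cost,q,v,out
E
python3 - <<'E'
from clr import *
for d in (.1,.115,.125,.14): print(d,*setd6(d))
setd6(.125)
for tl in (26,29,32):
  for hd in (0,5,11):
    print("tilt",tl,"head",hd)
    q0=o["q"]
    for tip in [(.563,.161,.02),(.573,.115,.02),(.583,.085,.02),(.592,.05,.02),(.60,.01,.02),(.605,-.03,.02),(.6125,-.064,.02)]:
        c,q0,v,out=clear(tip,hd,tl,q0); print(tip[1],round(c,4),v[2].round(3),{k:(np.array(w)*1000).round().astype(int).tolist() for k,w in out.items()})
E
```

```text
0.1 [0.00387946 0.07338645 0.22650304 0.41534392 0.08032103 0.60528055
 0.1       ] 0.003200057280512536
0.115 [0.0040983  0.07590246 0.24462279 0.41960529 0.08828682 0.60586528
 0.115     ] 0.0036878590303663916
0.125 [0.00424419 0.0775798  0.25670263 0.4224462  0.09359735 0.60625509
 0.125     ] 0.005998439313897874
0.14 [0.00446303 0.08009581 0.27482239 0.42670757 0.10156314 0.60683981
 0.14      ] 0.010873179166677849
tilt 26 head 0
0.161 0.0 [0.563 0.291 0.287] {'pink': [103, 111, 25, 56, 9], 'turq': [93, 263, 53, 73, 34]}
0.115 0.0 [0.573 0.245 0.287] {'pink': [82, 100, 19, 26, 2], 'turq': [53, 259, 37, 39, 19]}
0.085 0.0 [0.583 0.215 0.287] {'pink': [70, 96, 29, 27, 12], 'turq': [38, 254, 27, 24, 9]}
0.05 0.0 [0.592 0.18  0.287] {'pink': [56, 97, 38, 36, 31], 'turq': [38, 253, 18, 15, 21]}
0.01 0.0 [0.6   0.14  0.287] {'pink': [40, 97, 46, 44, 64], 'turq': [38, 253, 10, 7, 54]}
-0.03 0.0 [0.605 0.1   0.287] {'pink': [26, 95, 57, 50, 100], 'turq': [36, 251, 21, 8, 92]}
-0.064 0.0 [0.612 0.066 0.287] {'pink': [20, 90, 80, 66, 134], 'turq': [28, 243, 47, 27, 126]}
tilt 26 head 5

[... 4586 characters left out ...]
], 'turq': [34, 249, 35, 14, 115]}
tilt 32 head 11
0.161 0.0 [0.533 0.315 0.272] {'pink': [112, 127, 25, 61, 5], 'turq': [122, 282, 62, 99, 39]}
0.115 0.0 [0.543 0.269 0.272] {'pink': [85, 113, 16, 24, 0], 'turq': [84, 275, 39, 60, 20]}
0.085 0.0 [0.553 0.239 0.272] {'pink': [69, 106, 20, 18, 5], 'turq': [60, 269, 33, 38, 15]}
0.05 0.0 [0.562 0.204 0.272] {'pink': [49, 104, 23, 20, 28], 'turq': [48, 266, 31, 28, 16]}
0.01 0.0 [0.57  0.164 0.272] {'pink': [28, 107, 23, 20, 65], 'turq': [52, 267, 31, 28, 41]}
-0.03 0.0 [0.575 0.124 0.272] {'pink': [7, 107, 31, 18, 103], 'turq': [53, 268, 33, 31, 78]}
-0.064 0.0 [0.582 0.09  0.272] {'pink': [0, 102, 56, 31, 137], 'turq': [48, 263, 43, 30, 110]}
```

The best compromise is a 27° lean, 3° heading and tip height 20 mm, which leaves at least 15 mm to both decoys. I'm moving to the pre-push point behind the cartridge.

Run:
```python
from h import *
st((.573,.175,.30),3,27)
```

```text
t 7.53 tcp [0.4869 0.2265 0.5334] tip [0.5011 0.1399 0.3854] z [ 0.083 -0.503 -0.86 ] y [0.991 0.129 0.02 ] F [-0.36 -0.97  0.41] open 0.0172 q [ 0.4  -0.16  1.63 -0.53  1.77  0.19]
target tcp [0.5689 0.253  0.4533] shift tool mm [55.2 83.1 62.3] turn tool [0.054 0.063 0.058]
```

```bash
python3 -m crank '[[0.054,0.063,0.058,14,21,15,0.6],[0,0,0,14,21,15,0.6],[0,0,0,14,21,16,0.6],[0,0,0,14,21,16,0.6],[0,0,0,0,0,0,0.6]]'
python3 -c "
from h import *
st((.573,.175,.15),3,27)"
```

```text
t: 7.95
tool_pos: [0.573, 0.2531, 0.455]
tool_rot: [1.921, 1.993, -0.441]
contact_force: [-0.3, -1.3, -1.9]
opening: 0.0171
t 7.95 tcp [0.573  0.2531 0.455 ] tip [0.5776 0.1767 0.301 ] z [ 0.026 -0.445 -0.895] y [0.999 0.039 0.01 ] F [-0.32 -1.28 -1.87] open 0.0171 q [ 0.37  0.08  1.52 -0.44  1.68  0.31]
target tcp [0.5689 0.253  0.3033] shift tool mm [ 67.6  -5.7 135.8] turn tool [ 0.003 -0.01  -0.016]
```

```bash
python3 -m crank '[[0,-0.01,-0.016,13.5,-1,27,0.6],[0,0,0,13.5,-1,27,0.6],[0,0,0,13.5,-1,27,0.6],[0,0,0,13.5,-1,27,0.6],[0,0,0,13.5,-1,27,0.6],[0,0,0,0,0,0,0.6]]'
python3 - <<'E'
from h import *
P=eyes.get_image("side"); cv2.imwrite("pics/s2.png",cv2.resize(P["image"][:,:,::-1],(768,576),interpolation=cv2.INTER_CUBIC))
P=eyes.get_image("top"); cv2.imwrite("pics/t2.png",cv2.resize(P["image"][:,:,::-1],(768,576),interpolation=cv2.INTER_CUBIC))
st((.573,.165,.02),3,27)
E
```

```text
t: 8.45
tool_pos: [0.5706, 0.2513, 0.3036]
tool_rot: [1.914, 1.992, -0.445]
contact_force: [-1.3, 0.8, -0.7]
opening: 0.0171
t 8.55 tcp [0.5726 0.252  0.3104] tip [0.5791 0.1748 0.1568] z [ 0.038 -0.449 -0.893] y [0.999 0.043 0.02 ] F [ 0.08 -0.5   0.73] open 0.0169 q [ 0.37  0.18  1.66 -0.45  1.46  0.42]
target tcp [0.5689 0.243  0.1733] shift tool mm [ 53.8  -6.9 126.4] turn tool [ 0.014 -0.005 -0.017]
```

View pics/s2.png

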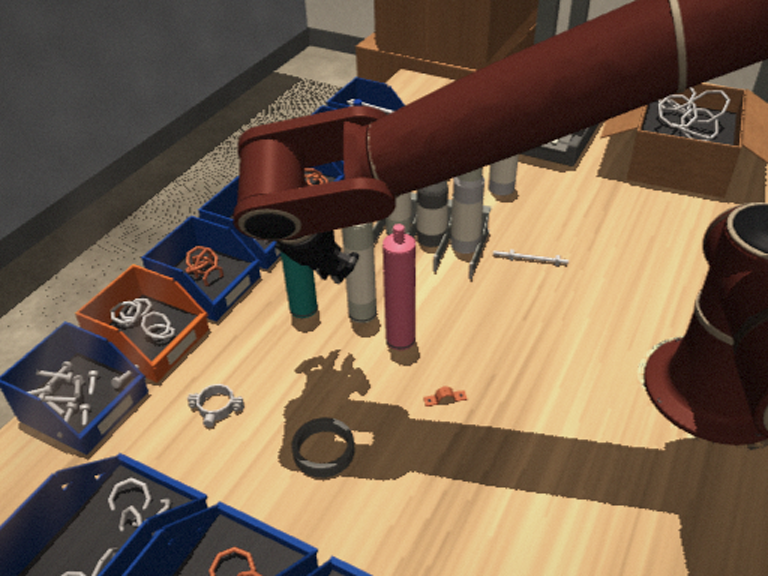

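View pics/t2.png

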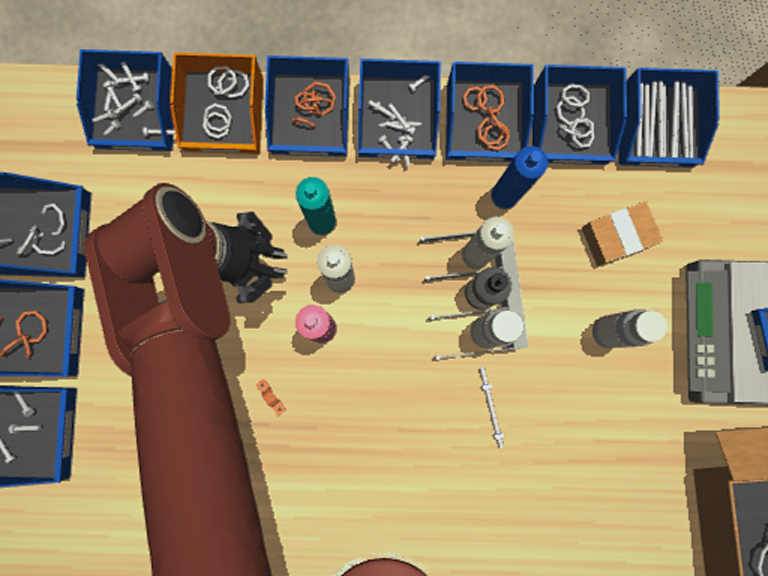

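The arm is behind the cartridge: the fingers are at top (275,265) and the white tube at (335,265). The yoke is well clear of the decoys, so I'll descend.

```bash
python3 -m crank '[[0.01,0,-0.01,8,-1,19,0.6],[0,0,-0.007,8,-1,19,0.6],[0,0,0,8,-1,19,0.6],[0,0,0,8,-1,19,0.6],[0,0,0,5,-1,12,0.6],[0,0,0,2,-1,5,0.6],[0,0,0,0,0,0,0.6],[0,0,0,0,0,0,0.6]]'
python3 -c "
from h import *
st((.573,.162,.02),3,27)"
```

```text
t: 9.22
tool_pos: [0.577, 0.2474, 0.2288]
tool_rot: [1.906, 1.991, -0.403]
contact_force: [-0.1, -0.5, 1.2]
opening: 0.0172
t 9.22 tcp [0.577  0.2474 0.2288] tip [0.5868 0.1719 0.0746] z [ 0.057 -0.439 -0.897] y [0.998 0.052 0.038] F [-0.12 -0.49  1.15] open 0.0172 q [ 0.36  0.27  1.7  -0.46  1.31  0.47]
target tcp [0.5689 0.24   0.1733] shift tool mm [ 18.1 -10.6  52.6] turn tool [ 0.034 -0.014 -0.017]
```

```bash
python3 -m crank '[[0.017,-0.007,-0.01,4,-3,12,0.6],[0.017,-0.007,-0.007,4,-3,12,0.6],[0,0,0,4,-3,12,0.6],[0,0,0,3,-2,8,0.6],[0,0,0,0,0,0,0.6],[0,0,0,0,0,0,0.6]]'
python3 -c "
from h import *
st((.573,.162,.02),3,27)"
```

```text
t: 9.72
tool_pos: [0.5675, 0.2405, 0.1819]
tool_rot: [1.902, 2.004, -0.455]
contact_force: [-0.0, 0.5, 0.1]
opening: 0.0172
t 9.72 tcp [0.5675 0.2405 0.1819] tip [0.5719 0.1625 0.0287] z [ 0.025 -0.453 -0.891] y [0.999 0.052 0.002] F [-0.01  0.55  0.05] open 0.0172 q [ 0.36  0.32  1.73 -0.47  1.27  0.49]
target tcp [0.5689 0.24   0.1733] shift tool mm [3.4 1.4 8. ] turn tool [ 0.002 -0.    -0.001]
```

```bash
python3 -m crank '[[0,0,0,2,1,4,0.6],[0,0,0,2,0,4,0.6],[0,0,0,-4.5,0,2.3,0.6],[0,0,0,-4.5,0,2.3,0.6],[0,0,0,-4.5,0,2.3,0.6],[0,0,0,-4.5,0,2.3,0.6],[0,0,0,0,0,0,0.6]]'
python3 - <<'E'
from h import *
st((.575,.132,.02),3,27)
for n in ("side","top"):
    P=eyes.get_image(n); 
    for d in spotter.mark_of("cartridge",P): print(n,np.round(d["centre"],4),round(float(d["confidence"]),2))
    c=P["image"][150:250,180:280] if n=="side" else P["image"][120:240,120:280]
    cv2.imwrite(f"pics/{n}3.png",cv2.resize(c[:,:,::-1],None,fx=4.5,fy=4.5,interpolation=cv2.INTER_CUBIC))
W=eyes.get_image("wrist"); cv2.imwrite("pics/w3.png",W["image"][:,:,::-1])
E
```

```text
t: 10.3
tool_pos: [0.5703, 0.2183, 0.1727]
tool_rot: [1.902, 2.003, -0.453]
contact_force: [0.5, -0.1, -0.4]
opening: 0.0172
t 10.3 tcp [0.5703 0.2183 0.1727] tip [0.5749 0.1404 0.0194] z [ 0.027 -0.453 -0.891] y [0.999 0.053 0.003] F [ 0.47 -0.09 -0.37] open 0.0172 q [ 0.32  0.32  1.75 -0.48  1.24  0.47]
target tcp [0.5709 0.21   0.1733] shift tool mm [-7.7  0.2  3.3] turn tool [ 0.003  0.    -0.001]
side [ 0.4872  0.1231 -0.0011] 0.93
side [6.769e-01 1.282e-01 2.000e-04] 0.62
side [ 0.5792  0.0954 -0.0024] 0.54
top [ 0.6786  0.1282 -0.0035] 0.9
top [0.5762 0.0927 0.0007] 0.88
top [0.4849 0.1206 0.0023] 0.84
```

View pics/side3.png

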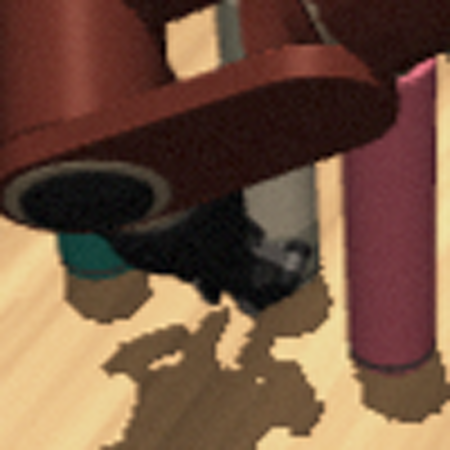

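View pics/top3.png

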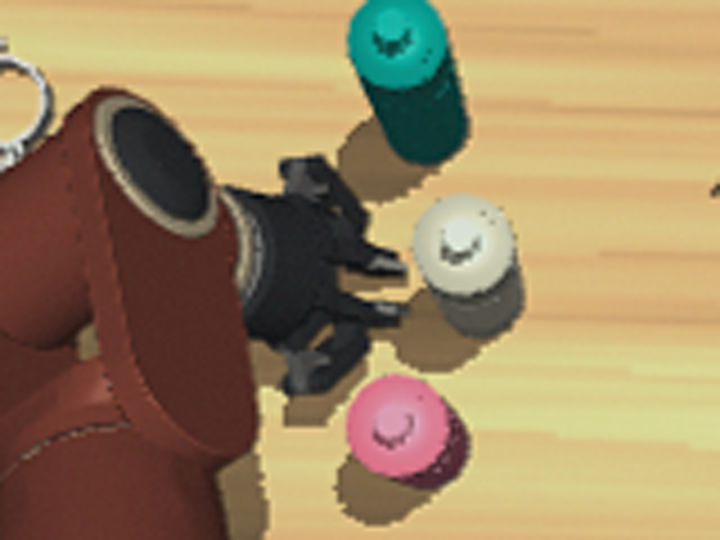

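View pics/w3.png

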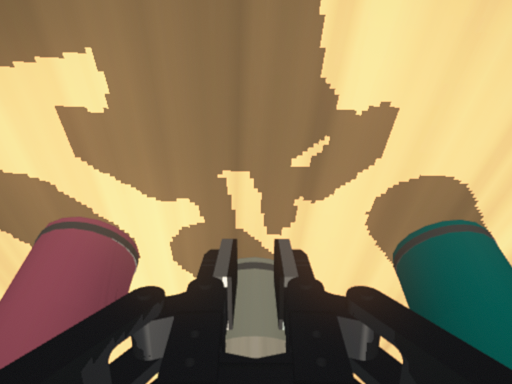

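The wrist view shows the tube centred between the two fingers at (255,290), with pink and turquoise clear on either side. I'll push slowly and check the tube after contact.

```bash
python3 -m crank '[[0,0,0,-3,0,1.5,0.6],[0,0,0,-3,0,1.5,0.6],[0,0,0,-3,0,1.5,0.6],[0,0,0,-3,0,1.5,0.6],[0,0,0,-3,0,1.5,0.6],[0,0,0,-3,0,1.5,0.6]]'
python3 -c "
from h import *
st((.608,.003,.02),3,27)"
```

```text
t: 11.05
tool_pos: [0.5712, 0.1988, 0.1729]
tool_rot: [1.9, 2.006, -0.451]
contact_force: [0.4, 2.9, -0.5]
opening: 0.0173
t 11.05 tcp [0.5712 0.1988 0.1729] tip [0.5761 0.1211 0.0196] z [ 0.028 -0.452 -0.892] y [0.998 0.055 0.004] F [ 0.43  2.9  -0.52] open 0.0173 q [ 0.29  0.3   1.77 -0.49  1.22  0.44]
target tcp [0.6039 0.081  0.1733] shift tool mm [-106.6   26.1   53.9] turn tool [ 0.005 -0.001  0.001]
```

```bash
python3 -m crank '[[0,0,0,-3,0.7,1.5,0.6],[0,0,0,-3,0.7,1.5,0.6],[0,0,0,-3,0.7,1.5,0.6],[0,0,0,-3,0.7,1.5,0.6]]'
python3 - <<'E'
from h import *
st((.608,.003,.02),3,27)
for n in ("side","top"):
    P=eyes.get_image(n); 
    for d in spotter.mark_of("cartridge",P): print(n,np.round(d["centre"],4),round(float(d["confidence"]),2))
    c=P["image"][120:240,120:280]
    if n=="top": cv2.imwrite(f"pics/{n}4.png",cv2.resize(c[:,:,::-1],None,fx=4.5,fy=4.5,interpolation=cv2.INTER_CUBIC))
W=eyes.get_image("wrist"); cv2.imwrite("pics/w4.png",W["image"][:,:,::-1])
E
```

```text
t: 11.38
tool_pos: [0.5748, 0.1847, 0.1731]
tool_rot: [1.901, 2.007, -0.449]
contact_force: [-0.2, 2.7, -1.0]
opening: 0.017
t 11.38 tcp [0.5748 0.1847 0.1731] tip [0.5796 0.1073 0.0196] z [ 0.028 -0.45  -0.893] y [0.998 0.055 0.004] F [-0.21  2.71 -1.02] open 0.017 q [ 0.27  0.3   1.78 -0.49  1.21  0.42]
target tcp [0.6039 0.081  0.1733] shift tool mm [-93.9  23.4  47.4] turn tool [ 0.005 -0.003  0.001]
side [ 6.778e-01  1.272e-01 -5.000e-04] 0.78
side [ 0.5813  0.075  -0.0007] 0.72
side [ 0.4912  0.1221 -0.002 ] 0.57
top [0.4844 0.1219 0.0028] 0.89
top [ 6.797e-01  1.284e-01 -3.000e-04] 0.74
top [ 0.5825  0.077  -0.0028] 0.73
```

View pics/top4.png

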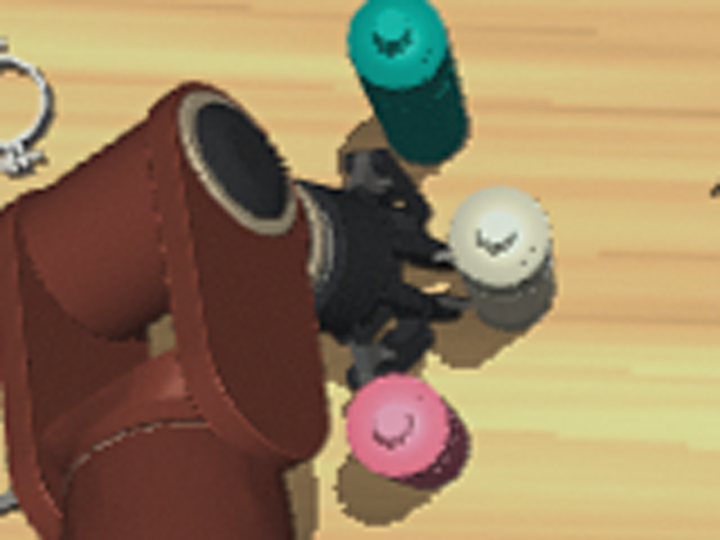

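View pics/w4.png

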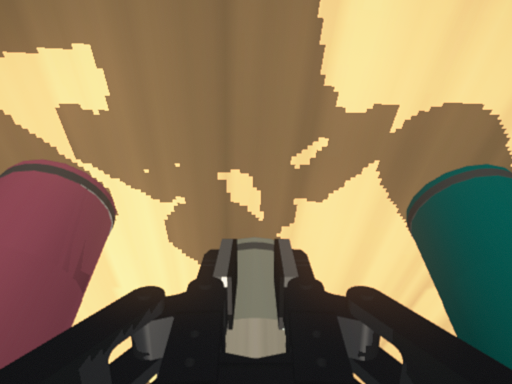

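```bash
python3 -m crank '[[0,0,0,-3.3,0.8,1.6,0.6],[0,0,0,-3.3,0.8,1.6,0.6],[0,0,0,-3.3,0.8,1.6,0.6],[0,0,0,-3.3,0.8,1.6,0.6],[0,0,0,-3.3,0.8,1.6,0.6],[0,0,0,-3.3,0.8,1.6,0.6],[0,0,0,-3.3,0.8,1.6,0.6],[0,0,0,-3.3,0.8,1.6,0.6]]'
python3 -c "
from h import *
st((.608,.003,.02),3,27)"
```

```text
t: 12.3
tool_pos: [0.5831, 0.1542, 0.1732]
tool_rot: [1.901, 2.009, -0.449]
contact_force: [0.1, 2.8, -0.0]
opening: 0.0172
t 12.3 tcp [0.5831 0.1542 0.1732] tip [0.5879 0.0769 0.0196] z [ 0.028 -0.449 -0.893] y [0.998 0.056 0.003] F [ 0.07  2.75 -0.02] open 0.0172 q [ 0.21  0.29  1.78 -0.5   1.19  0.38]
target tcp [0.6039 0.081  0.1733] shift tool mm [-66.3  16.7  33.5] turn tool [ 0.004 -0.004  0.002]
```

```bash
python3 -m crank '[[0,0,0,-3.3,0.8,1.6,0.6],[0,0,0,-3.3,0.8,1.6,0.6],[0,0,0,-3.3,0.8,1.6,0.6],[0,0,0,-3.3,0.8,1.6,0.6],[0,0,0,-3.3,0.8,1.6,0.6],[0,0,0,-3.3,0.8,1.6,0.6]]'
python3 - <<'E'
from h import *
st((.608,.003,.02),3,27)
for n in ("side","top"):
    P=eyes.get_image(n); 
    for d in spotter.mark_of("cartridge",P): print(n,np.round(d["centre"],4),round(float(d["confidence"]),2))
    cv2.imwrite(f"pics/{n}5.png",cv2.resize(P["image"][80:280,100:370][:,:,::-1],None,fx=2.9,fy=2.9,interpolation=cv2.INTER_CUBIC))
E
```

```text
t: 12.8
tool_pos: [0.5896, 0.1298, 0.1733]
tool_rot: [1.901, 2.009, -0.45]
contact_force: [-0.5, 1.5, -0.1]
opening: 0.0168
t 12.8 tcp [0.5896 0.1298 0.1733] tip [0.5942 0.0525 0.0197] z [ 0.027 -0.449 -0.893] y [0.998 0.056 0.002] F [-0.52  1.47 -0.13] open 0.0168 q [ 0.17  0.29  1.79 -0.51  1.17  0.34]
target tcp [0.6039 0.081  0.1733] shift tool mm [-44.2  11.6  22.3] turn tool [ 0.004 -0.004  0.002]
side [ 0.6791  0.1301 -0.0019] 0.94
side [ 0.4879  0.1229 -0.0008] 0.79
side [ 0.5974  0.0209 -0.0026] 0.49
top [ 0.6789  0.1282 -0.0008] 0.95
top [ 0.5959  0.024  -0.0033] 0.92
top [0.4859 0.1237 0.004 ] 0.69
top [0.4844 0.3747 0.0009] 0.46
```

View pics/top5.png

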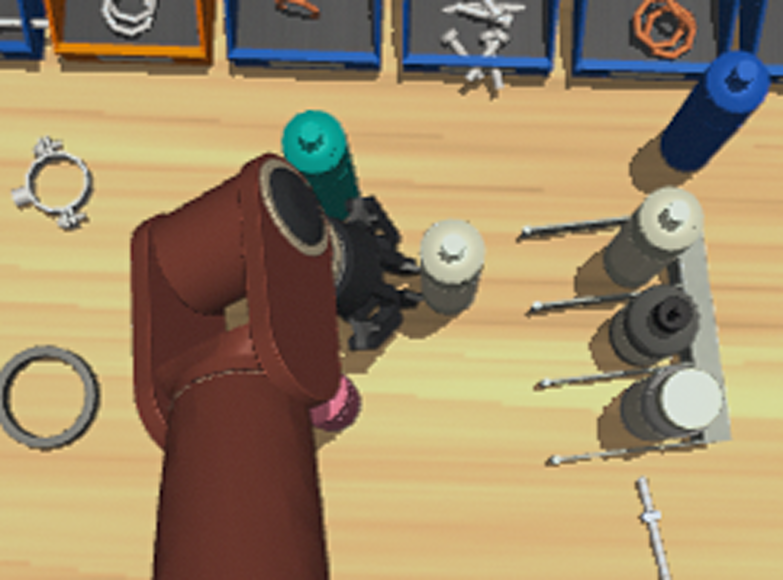

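View pics/side5.png

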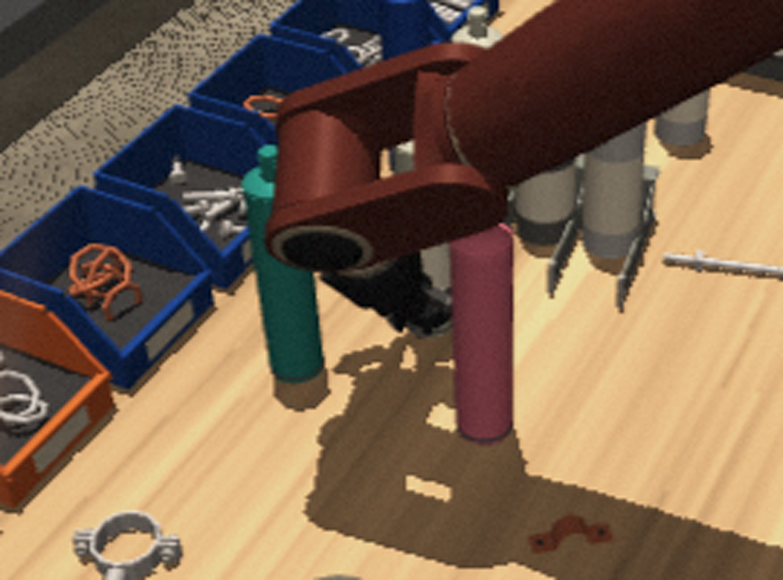

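Run:
```python
from clr import *
import kin
for d in (.1,.11,.12,.13): print(d,setd6(d)[1].round(4),end=" ")
for d in (.105,.12):
  setd6(d); q0=o["q"]
  for hd,tl in ((3,27),(0,27),(-3,27),(0,25)):
    for tip in [(.5942,.0525,.0197),(.608,.003,.02),(.612,-.03,.02),(.616,-.0645,.02)]:
        c,q0,v,out=clear(tip,hd,tl,q0); print(d,hd,tl,tip[1],v[2].round(3),{k:(np.array(w)*1000).round().astype(int).tolist() for k,w in out.items()})
for d in (.105,.12):
  setd6(d)
  q=o["q"]; v=fk(q,kin.PAR,True); G=RZ(q[0])@RY(q[1]+q[2])@RZ(q[3])
  for n in ("side","top"):
    P=eyes.get_image(n); im=cv2.resize(P["image"][80:280,100:370][:,:,::-1],None,fx=2.9,fy=2.9,interpolation=cv2.INTER_CUBIC)
    for ay in (-.085,.085):
      c=[(-.045,-.17),(-.045,.045),(.045,.045),(.045,-.17)]
      pp=((proj(P,[v[2]+G@np.array([a,ay,b]) for a,b in c])-[100,80])*2.9).astype(int)
      cv2.polylines(im,[pp],True,(0,255,0) if ay>0 else (255,255,0),1)
    cv2.imwrite(f"pics/g_{n}{int(d*1000)}.png",im)
```

```text
0.1 0.0033 0.11 0.0035 0.12 0.0041 0.13 0.0066 0.105 3 27 0.0525 [0.588 0.178 0.267] {'pink': [37, 85, 36, 34, 31], 'turq': [32, 247, 19, 17, 16]}
0.105 3 27 0.003 [0.601 0.129 0.267] {'pink': [19, 81, 48, 45, 75], 'turq': [28, 243, 8, 6, 56]}
0.105 3 27 -0.03 [0.605 0.096 0.267] {'pink': [6, 79, 57, 49, 105], 'turq': [26, 241, 18, 5, 88]}
0.105 3 27 -0.0645 [0.609 0.061 0.267] {'pink': [2, 75, 78, 62, 137], 'turq': [20, 235, 44, 24, 122]}
0.105 0 27 0.0525 [0.594 0.178 0.267] {'pink': [40, 80, 40, 38, 31], 'turq': [26, 241, 16, 13, 17]}
0.105 0 27 0.003 [0.608 0.129 0.267] {'pink': [22, 76, 54, 52, 74], 'turq': [22, 237, 2, 0, 59]}
0.105 0 27 -0.03 [0.612 0.096 0.267] {'pink': [9, 74, 62, 56, 103], 'turq': [20, 235, 15, 1, 91]}
0.105 0 27 -0.0645 [0.616 0.061 0.267] {'pink': [5, 71, 81, 68, 135], 'turq': [15, 230, 44, 22, 125]}
0.105 -3 27 0.0525 [0.601 0.178 0.267] {'pink': [42, 75, 44, 41, 31], 'turq': [21, 236, 11, 9, 19]}
0.105 -3 27 0.003 [0.615 0.129 0.267] {'pink': [24, 72, 60, 58, 73], 'turq': [17, 232, 0, 0, 61]}
0.105 -3 27 -0.03 [0.619 0.096 0.267] {'pink': [12, 70, 68, 6
[... 1422 characters left out ...]
, 19]}
0.12 -3 27 0.003 [0.615 0.135 0.28 ] {'pink': [38, 82, 60, 58, 73], 'turq': [22, 237, 0, 0, 61]}
0.12 -3 27 -0.03 [0.619 0.102 0.28 ] {'pink': [26, 81, 68, 63, 102], 'turq': [21, 236, 14, 0, 94]}
0.12 -3 27 -0.0645 [0.623 0.068 0.28 ] {'pink': [18, 79, 86, 74, 133], 'turq': [15, 230, 45, 23, 128]}
0.12 0 25 0.0525 [0.594 0.176 0.284] {'pink': [52, 93, 40, 38, 32], 'turq': [35, 250, 16, 13, 19]}
0.12 0 25 0.003 [0.608 0.126 0.285] {'pink': [36, 90, 54, 52, 75], 'turq': [31, 246, 2, 0, 61]}
0.12 0 25 -0.03 [0.612 0.093 0.285] {'pink': [25, 88, 64, 57, 105], 'turq': [29, 244, 19, 5, 93]}
0.12 0 25 -0.0645 [0.616 0.059 0.285] {'pink': [21, 85, 84, 72, 137], 'turq': [23, 238, 50, 30, 127]}
```

View pics/g_side105.png

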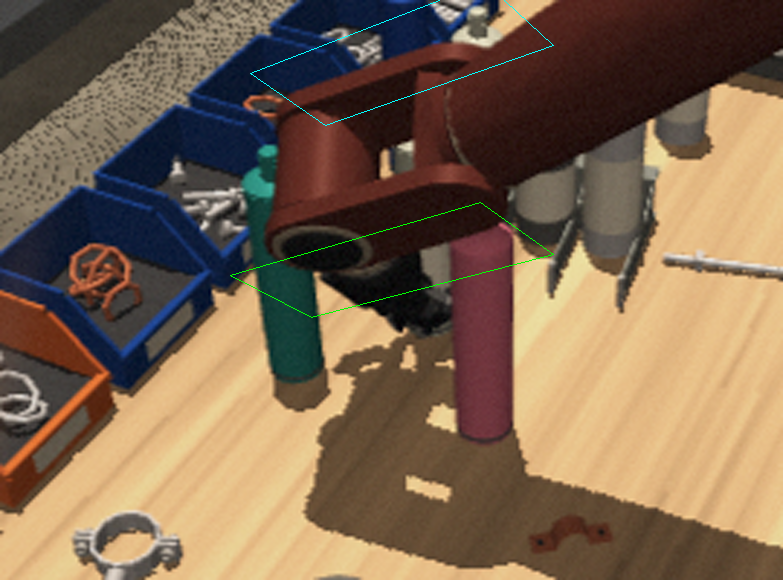

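View pics/g_top105.png

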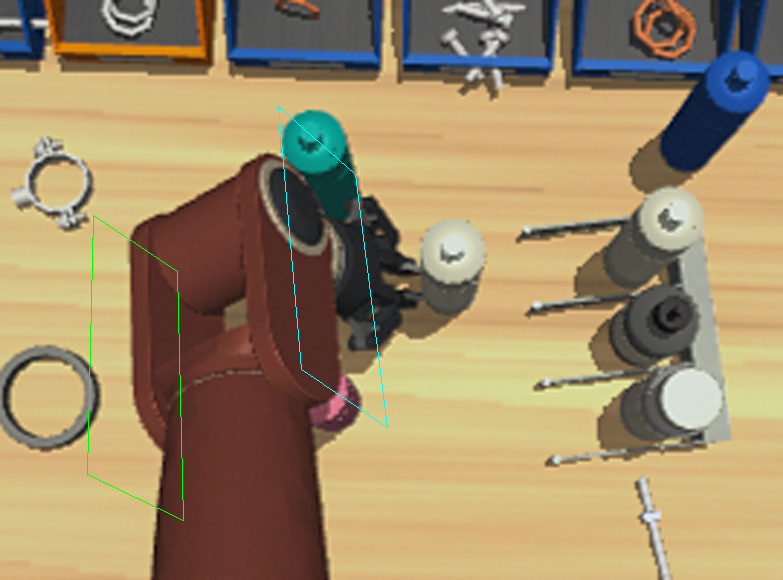

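View pics/g_side120.png

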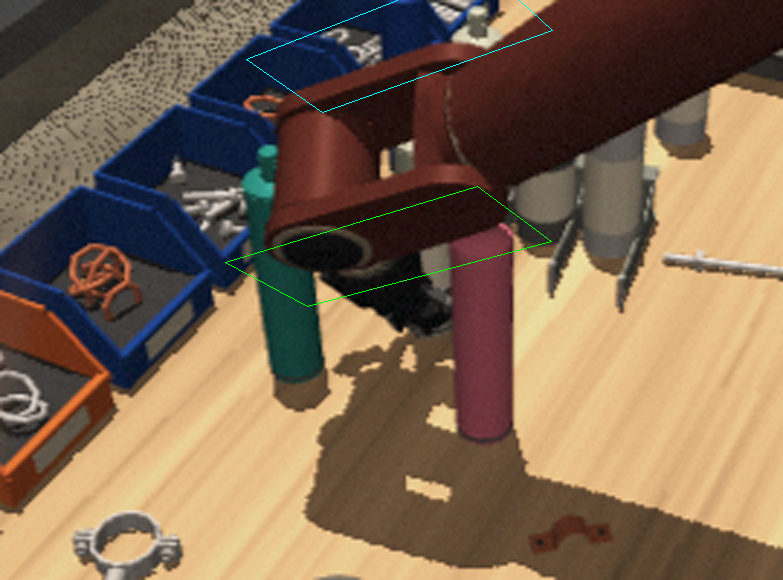

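```bash
sed -i 's/np.array(\[-.045,-.085,-.17\]),np.array(\[.045,.085,.045\])/np.array([-.036,-.062,-.14]),np.array([.036,.062,.036])/' clr.py
python3 - <<'E'
from clr import *
import kin
d=.11; setd6(d); q0=o["q"]
for hd,tl in ((3,27),):
    for tip in [(.5942,.0525,.0197),(.608,.003,.02),(.612,-.03,.02),(.616,-.0645,.02)]:
        c,q0,v,out=clear(tip,hd,tl,q0); print(d,hd,tl,tip[1],v[2].round(3),{k:(np.array(w)*1000).round().astype(int).tolist() for k,w in out.items()})
q=o["q"]; v=fk(q,kin.PAR,True); G=RZ(q[0])@RY(q[1]+q[2])@RZ(q[3])
for n in ("side","top"):
    P=eyes.get_image(n); im=cv2.resize(P["image"][80:280,100:370][:,:,::-1],None,fx=2.9,fy=2.9,interpolation=cv2.INTER_CUBIC)
    for ay in (-.062,.062):
      c=[(-.036,-.14),(-.036,.036),(.036,.036),(.036,-.14)]
      pp=((proj(P,[v[2]+G@np.array([a,ay,b]) for a,b in c])-[100,80])*2.9).astype(int)
      cv2.polylines(im,[pp],True,(0,255,0) if ay>0 else (255,255,0),1)
    cv2.imwrite(f"pics/h_{n}.png",im[50:500])
E
```

```text
0.11 3 27 0.0525 [0.587 0.18  0.271] {'pink': [51, 88, 36, 34, 31], 'turq': [42, 249, 19, 17, 16]}
0.11 3 27 0.003 [0.601 0.131 0.271] {'pink': [32, 84, 48, 45, 75], 'turq': [39, 245, 8, 6, 56]}
0.11 3 27 -0.03 [0.605 0.098 0.271] {'pink': [22, 83, 57, 49, 105], 'turq': [37, 243, 18, 5, 88]}
0.11 3 27 -0.0645 [0.609 0.063 0.271] {'pink': [29, 79, 78, 62, 137], 'turq': [32, 238, 44, 24, 122]}
```

View pics/h_side.png

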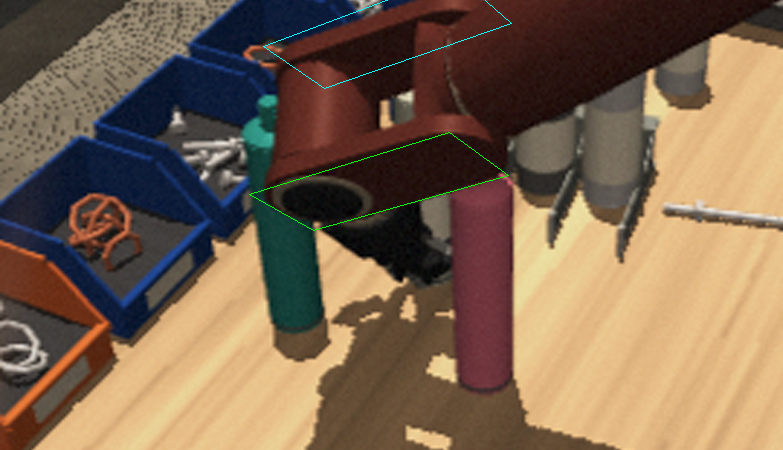

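View pics/h_top.png

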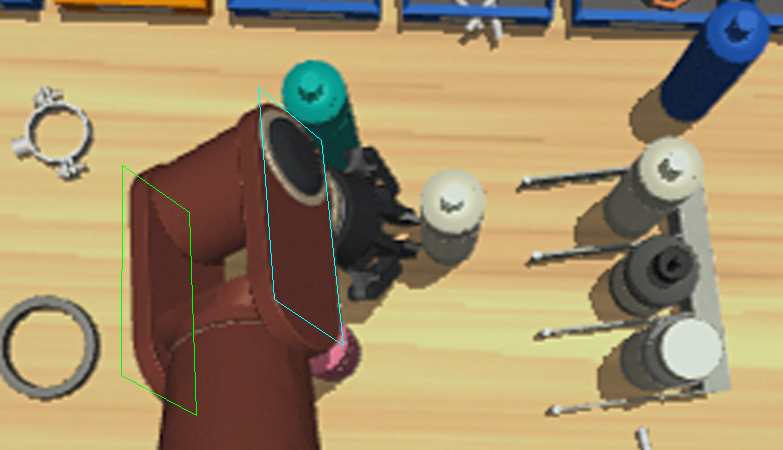

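```bash
python3 -m crank '[[-0.006,0,-0.011,-3.3,-0.2,1.6,0.6],[-0.006,0,-0.011,-3.3,-0.2,1.6,0.6],[-0.006,0,-0.011,-3.3,-0.2,1.6,0.6],[-0.006,0,-0.011,-3.3,-0.2,1.6,0.6],[0,0,0,-3.3,0.7,1.6,0.6],[0,0,0,-3.3,0.7,1.6,0.6],[0,0,0,-3.3,0.7,1.6,0.6]]'
python3 - <<'E'
from h import *
st((.6065,.003,.02),6,27)
for n in ("side","top"):
    P=eyes.get_image(n); 
    for d in spotter.mark_of("cartridge",P): print(n,np.round(d["centre"],4),round(float(d["confidence"]),2))
    cv2.imwrite(f"pics/{n}6.png",cv2.resize(P["image"][80:280,100:370][:,:,::-1],None,fx=2.9,fy=2.9,interpolation=cv2.INTER_CUBIC))
E
```

```text
t: 13.88
tool_pos: [0.5926, 0.1041, 0.1736]
tool_rot: [1.84, 2.058, -0.431]
contact_force: [-0.3, 2.4, 0.2]
opening: 0.0169
t 13.88 tcp [0.5926 0.1041 0.1736] tip [0.6018 0.0275 0.0199] z [ 0.053 -0.445 -0.894] y [0.994 0.112 0.004] F [-0.28  2.39  0.21] open 0.0169 q [ 0.13  0.27  1.81 -0.52  1.13  0.26]
target tcp [0.5983 0.0807 0.1733] shift tool mm [-21.2   3.   11. ] turn tool [ 0.007 -0.007  0.005]
side [ 0.6778  0.1288 -0.0009] 0.91
side [4.860e-01 1.217e-01 2.000e-04] 0.84
side [ 0.6066 -0.0056 -0.0009] 0.63
top [ 0.6017 -0.0047 -0.0031] 0.87
top [6.778e-01 1.269e-01 4.000e-04] 0.81
top [0.483  0.1219 0.001 ] 0.53
```

View pics/top6.png

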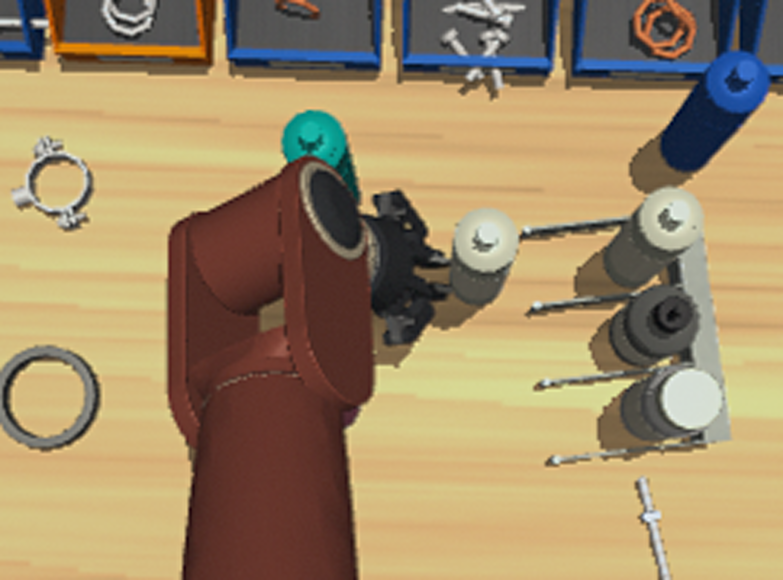

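View pics/side6.png

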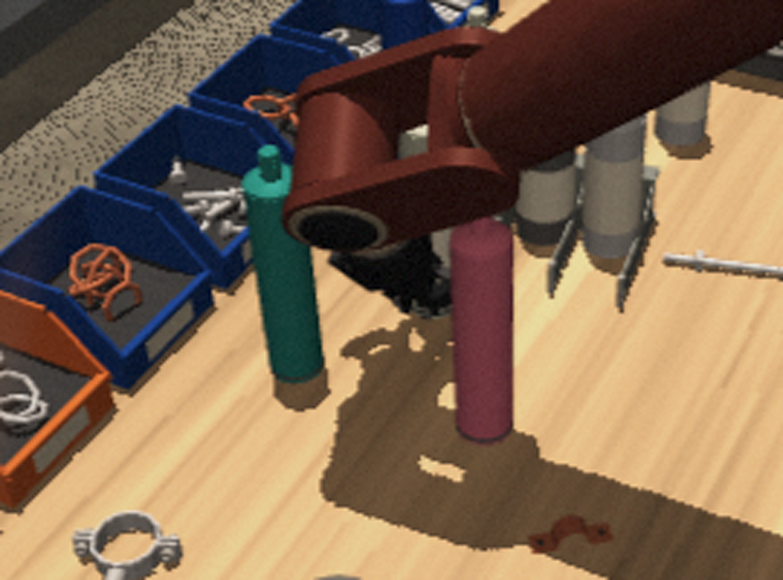

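```bash
python3 -m crank '[[0,0,0,-3.3,0.4,1.6,0.6],[0,0,0,-3.3,0.4,1.6,0.6],[0,0,0,-3.3,0.4,1.6,0.6],[0,0,0,-3.3,0.4,1.6,0.6],[0,0,0,-3.3,0.3,1.6,0.6],[0,0,0,-3.3,0.2,1.6,0.6]]'
python3 - <<'E'
from h import *
st((.614,-.0645,.02),6,27)
acc=[]
for k in range(3):
  for n in ("side","top"):
    P=eyes.get_image(n); 
    for d in spotter.mark_of("cartridge",P):
        if abs(d["centre"][0]-.608)<.03 and d["centre"][1]>-.1: print(n,np.round(d["centre"],4),round(float(d["confidence"]),2))
lo=np.array([.5617,-.188]);a=np.radians(7.5);x=np.array([np.sin(a),-np.cos(a)]);y=np.array([-x[1],x[0]])
P=eyes.get_image("top"); o=np.array([240,110]);S=6
im=cv2.resize(P["image"][110:200,240:360][:,:,::-1],None,fx=S,fy=S,interpolation=cv2.INTER_CUBIC)
def dr(P3,c):
    for u in proj(P,P3): cv2.circle(im,tuple(int(v) for v in ((u-o)*S+S/2)),1,c,-1)
for k in (34,68,102):
    for s in np.linspace(0,-.125,20): dr([[*(lo+x*s+y*k/1000),.036 if k!=68 else 0]],(0,0,255))
cv2.imwrite("pics/t7.png",im)
E
```

```text
t: 14.58
tool_pos: [0.5976, 0.0817, 0.1737]
tool_rot: [1.839, 2.059, -0.43]
contact_force: [0.4, 1.5, -0.1]
opening: 0.0172
t 14.58 tcp [0.5976 0.0817 0.1737] tip [0.6069 0.0053 0.0199] z [ 0.054 -0.444 -0.894] y [0.994 0.113 0.004] F [ 0.35  1.45 -0.06] open 0.0172 q [ 0.09  0.27  1.81 -0.52  1.11  0.23]
target tcp [0.6058 0.0132 0.1733] shift tool mm [-61.5   0.4  31.3] turn tool [ 0.007 -0.007  0.006]
side [ 0.6116 -0.0244 -0.003 ] 0.74
top [ 6.102e-01 -2.520e-02  5.000e-04] 0.82
top [ 0.6119 -0.0274 -0.002 ] 0.79
side [ 0.6147 -0.0283 -0.0032] 0.67
top [ 0.6114 -0.0272 -0.0024] 0.86
```

View pics/t7.png

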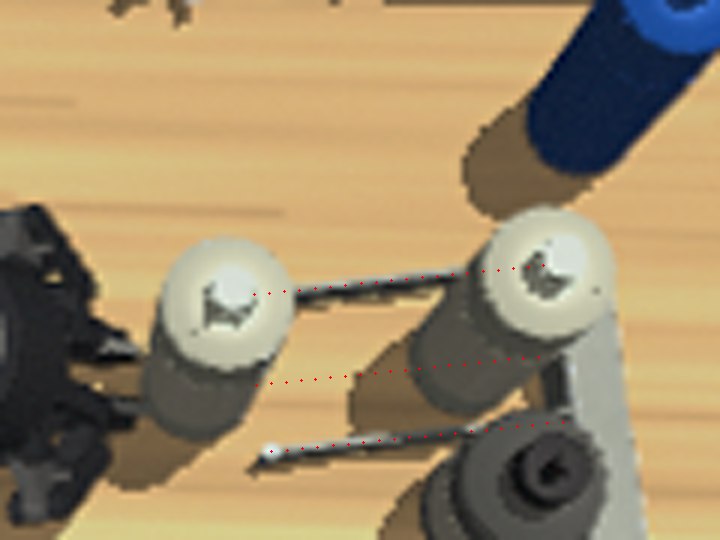

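```bash
python3 -m crank '[[0,0,0,-3.3,-0.3,1.6,0.6],[0,0,0,-3.3,-0.3,1.6,0.6],[0,0,0,-3.3,-0.3,1.6,0.6],[0,0,0,-3.3,-0.2,1.6,0.6],[0,0,0,-3.3,0,1.6,0.6],[0,0,0,-3.3,0,1.6,0.6]]'
python3 - <<'E'
from h import *
st((.614,-.0645,.02),6,27)
acc=[]
for k in range(3):
  for n in ("side","top"):
    P=eyes.get_image(n); 
    for d in spotter.mark_of("cartridge",P):
        if abs(d["centre"][0]-.608)<.03 and d["centre"][1]>-.1: print(n,np.round(d["centre"],4),round(float(d["confidence"]),2))
P=eyes.get_image("top"); o=np.array([240,110]);S=6
im=cv2.resize(P["image"][110:200,240:360][:,:,::-1],None,fx=S,fy=S,interpolation=cv2.INTER_CUBIC)
cv2.imwrite("pics/t8.png",im)
P=eyes.get_image("side")
cv2.imwrite("pics/s8.png",cv2.resize(P["image"][80:280,100:370][:,:,::-1],None,fx=2.9,fy=2.9,interpolation=cv2.INTER_CUBIC))
E
```

```text
t: 15.73
tool_pos: [0.5989, 0.0597, 0.174]
tool_rot: [1.84, 2.061, -0.427]
contact_force: [0.7, 1.4, -0.5]
opening: 0.0169
t 15.73 tcp [0.5989 0.0597 0.174 ] tip [ 0.6084 -0.0163  0.02  ] z [ 0.055 -0.442 -0.895] y [0.993 0.114 0.005] F [ 0.74  1.4  -0.55] open 0.0169 q [ 0.05  0.27  1.81 -0.52  1.09  0.19]
target tcp [0.6058 0.0132 0.1733] shift tool mm [-41.7   1.6  21.6] turn tool [ 0.009 -0.01   0.007]
top [ 6.139e-01 -4.440e-02 -3.000e-04] 0.84
top [ 6.12e-01 -4.82e-02  1.00e-04] 0.57
top [ 0.6115 -0.0478 -0.0035] 0.82
```

View pics/t8.png

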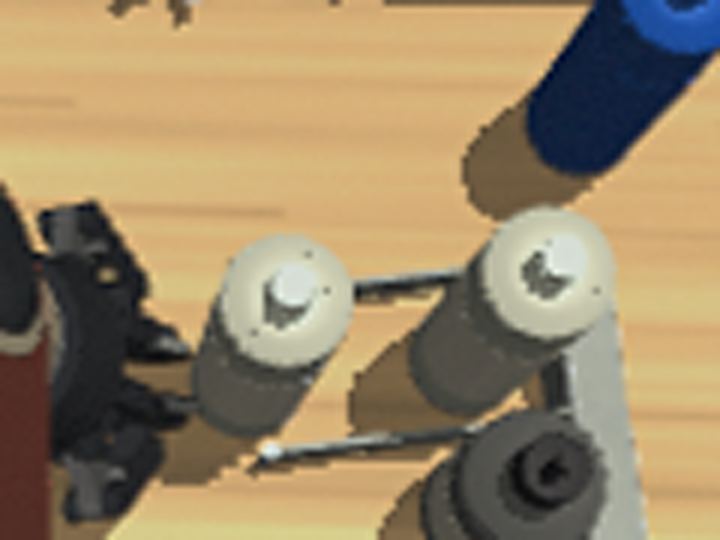

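View pics/s8.png

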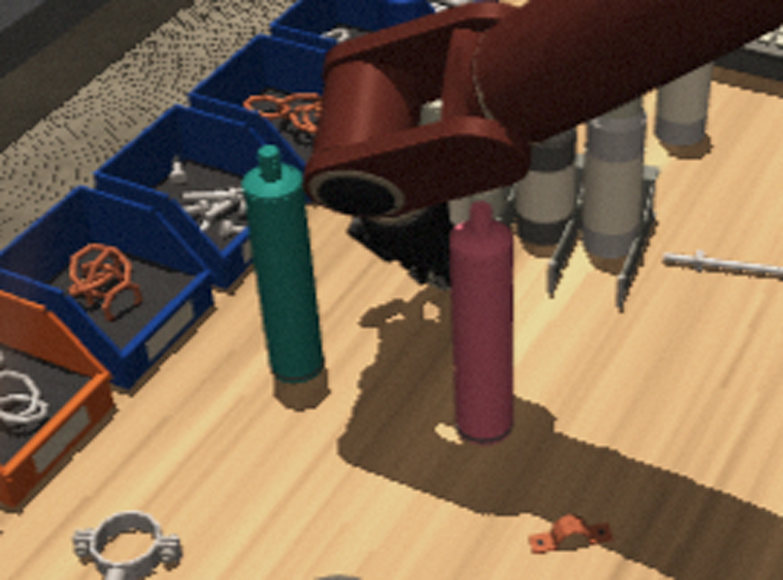

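The cartridge is in the mouth and on the lane's centre line, so I'll continue straight in.

```bash
python3 -m crank '[[0,0,0,-3.3,0.1,1.6,0.6],[0,0,0,-3.3,0.1,1.6,0.6],[0,0,0,-3.3,0.1,1.6,0.6],[0,0,0,-3.3,0.1,1.6,0.6],[0,0,0,-3.3,0.1,1.6,0.6],[0,0,0,-3.3,0.1,1.6,0.6],[0,0,0,-3.3,0.1,1.6,0.6],[0,0,0,-3.3,0.1,1.6,0.6]]'
python3 - <<'E'
from h import *
st((.614,-.0645,.02),6,27)
for k in range(3):
    P=eyes.get_image("top"); 
    for q in ("cartridge","stock_cartridge"):
      for d in spotter.mark_of(q,P):
        if abs(d["centre"][0]-.615)<.03: print(q,np.round(d["centre"],4),round(float(d["confidence"]),2))
o=np.array([240,110]);S=6
im=cv2.resize(P["image"][110:200,240:360][:,:,::-1],None,fx=S,fy=S,interpolation=cv2.INTER_CUBIC)
cv2.imwrite("pics/t9.png",im)
E
```

```text
t: 17.1
tool_pos: [0.6033, 0.0297, 0.1742]
tool_rot: [1.84, 2.063, -0.423]
contact_force: [0.1, 2.0, -0.6]
opening: 0.017
t 17.1 tcp [0.6033 0.0297 0.1742] tip [ 0.6129 -0.0458  0.0199] z [ 0.056 -0.439 -0.897] y [0.993 0.115 0.005] F [ 0.14  2.04 -0.63] open 0.017 q [ 0.    0.26  1.81 -0.53  1.07  0.15]
target tcp [0.6058 0.0132 0.1733] shift tool mm [-14.6   0.6   8.2] turn tool [ 0.01  -0.013  0.007]
cartridge [ 0.6142 -0.0753  0.    ] 0.98
stock_cartridge [ 6.225e-01 -1.394e-01  4.000e-04] 0.94
cartridge [ 6.185e-01 -7.490e-02  3.000e-04] 0.61
stock_cartridge [ 0.6233 -0.1412  0.0039] 0.73
cartridge [ 0.6172 -0.0769 -0.0034] 0.71
stock_cartridge [ 0.6232 -0.1424  0.0011] 0.59
```

View pics/t9.png

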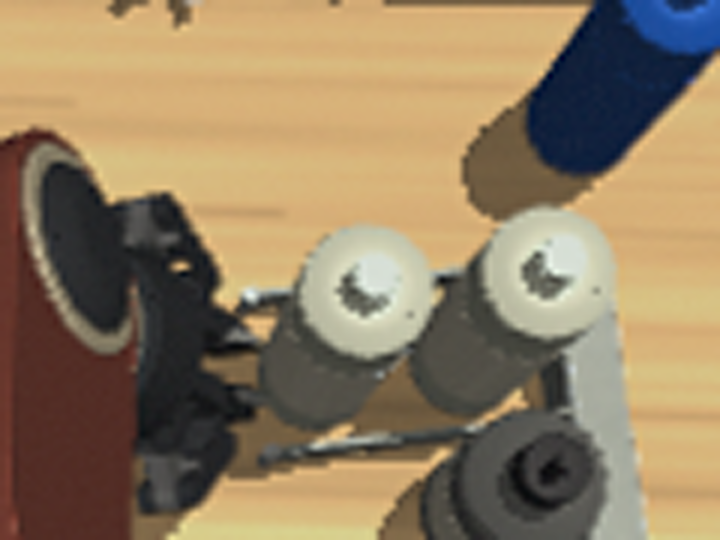

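```bash
python3 -m crank '[[0,0,0,-3,0.1,1.5,0.6],[0,0,0,-3,0.1,1.5,0.6],[0,0,0,-2.5,0,1.2,0.6]]'
cat > chk.py <<'E'
from h import *
import sys
st()
P=eyes.get_image("top"); o=np.array([240,110]);S=6
im=cv2.resize(P["image"][110:200,240:360][:,:,::-1],None,fx=S,fy=S,interpolation=cv2.INTER_CUBIC)
cv2.imwrite(sys.argv[1],im)
E
python3 chk.py pics/t10.png
```

```text
t: 17.8
tool_pos: [0.6045, 0.0215, 0.1742]
tool_rot: [1.839, 2.065, -0.422]
contact_force: [-1.3, 2.9, 0.4]
opening: 0.0174
t 17.8 tcp [0.6045 0.0215 0.1742] tip [ 0.6143 -0.0538  0.0199] z [ 0.057 -0.438 -0.897] y [0.993 0.117 0.006] F [-1.31  2.89  0.36] open 0.0174 q [-0.01  0.26  1.81 -0.53  1.06  0.13]
```

View pics/t10.png

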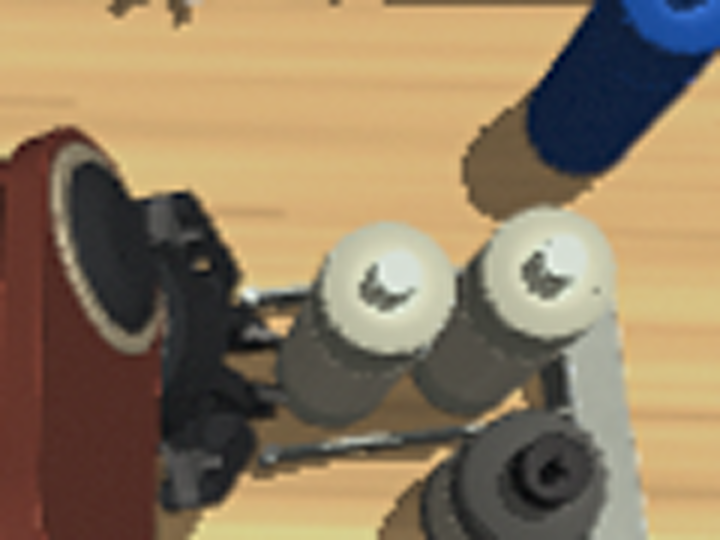

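```bash
python3 -m crank '[[0,0,0,-2.2,0,1.1,0.6],[0,0,0,-2.2,0,1.1,0.6]]'; python3 chk.py pics/t11.png
```

```text
t: 18.02
tool_pos: [0.6052, 0.016, 0.1742]
tool_rot: [1.839, 2.065, -0.421]
contact_force: [-0.1, 2.0, -0.1]
opening: 0.017
t 18.02 tcp [0.6052 0.016  0.1742] tip [ 0.615  -0.0592  0.0199] z [ 0.057 -0.438 -0.897] y [0.993 0.117 0.006] F [-0.06  1.97 -0.13] open 0.017 q [-0.02  0.26  1.81 -0.53  1.05  0.13]
```

View pics/t11.png

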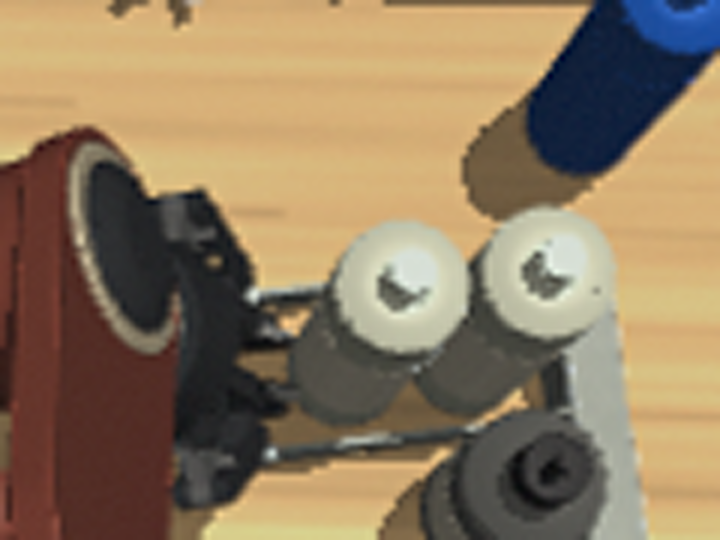

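```bash
python3 -m crank '[[0,0,0,-2,0,1,0.6],[0,0,0,-1.5,0,0.8,0.6]]'; python3 chk.py pics/t12.png
```

```text
t: 18.23
tool_pos: [0.6057, 0.0116, 0.1741]
tool_rot: [1.84, 2.065, -0.421]
contact_force: [-0.5, 5.2, 1.0]
opening: 0.0173
t 18.23 tcp [0.6057 0.0116 0.1741] tip [ 0.6155 -0.0636  0.0198] z [ 0.057 -0.437 -0.898] y [0.993 0.116 0.006] F [-0.55  5.17  0.98] open 0.0173 q [-0.03  0.26  1.81 -0.53  1.05  0.12]
```

View pics/t12.png

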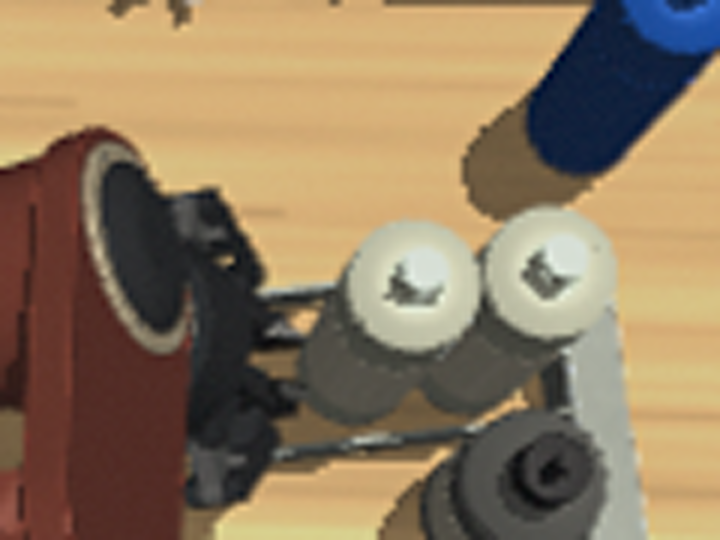

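The force doubled to 5.2 N and the stock cartridge's top marks turned slightly, so the two are touching. I'm backing off.

```bash
python3 -m crank '[[0,0,0,2,0,-1,0.6],[0,0,0,3.3,-0.1,-1.6,0.6],[0,0,0,4.5,-0.1,-2.2,0.6],[0,0,0,7,-0.1,-3.5,0.6],[0,0,0,7,-0.1,-3.5,0.6],[0,0,0,7,-0.1,-3.5,0.6],[0,0,0,7,-0.1,-3.5,0.6],[0,0,0,7,-0.1,-3.5,0.6]]'
python3 - <<'E'
from h import *
st((.606,.01,.25),6,27)
P=eyes.get_image("top"); o=np.array([240,110]);S=6
im=cv2.resize(P["image"][110:200,240:360][:,:,::-1],None,fx=S,fy=S,interpolation=cv2.INTER_CUBIC)
cv2.imwrite("pics/t13.png",im)
P=eyes.get_image("side")
cv2.imwrite("pics/s13.png",cv2.resize(P["image"][40:240,130:400][:,:,::-1],None,fx=2.9,fy=2.9,interpolation=cv2.INTER_CUBIC))
E
```

```text
t: 18.95
tool_pos: [0.5986, 0.0639, 0.1743]
tool_rot: [1.84, 2.062, -0.425]
contact_force: [0.2, -0.1, -0.6]
opening: 0.0172
t 18.95 tcp [0.5986 0.0639 0.1743] tip [ 0.6082 -0.0119  0.0201] z [ 0.056 -0.44  -0.896] y [0.993 0.115 0.005] F [ 0.15 -0.07 -0.62] open 0.0172 q [ 0.06  0.27  1.81 -0.52  1.09  0.2 ]
target tcp [0.5978 0.0877 0.4033] shift tool mm [ -80.3    3.1 -215.7] turn tool [ 0.009 -0.012  0.007]
```

View pics/t13.png

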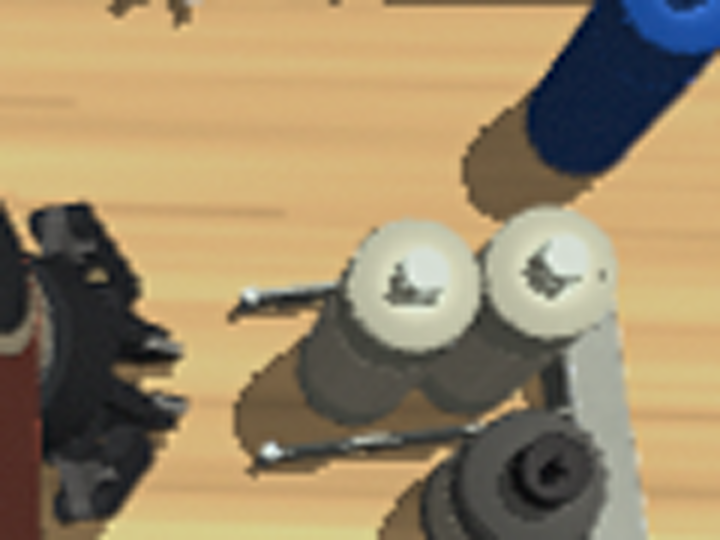

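View pics/s13.png

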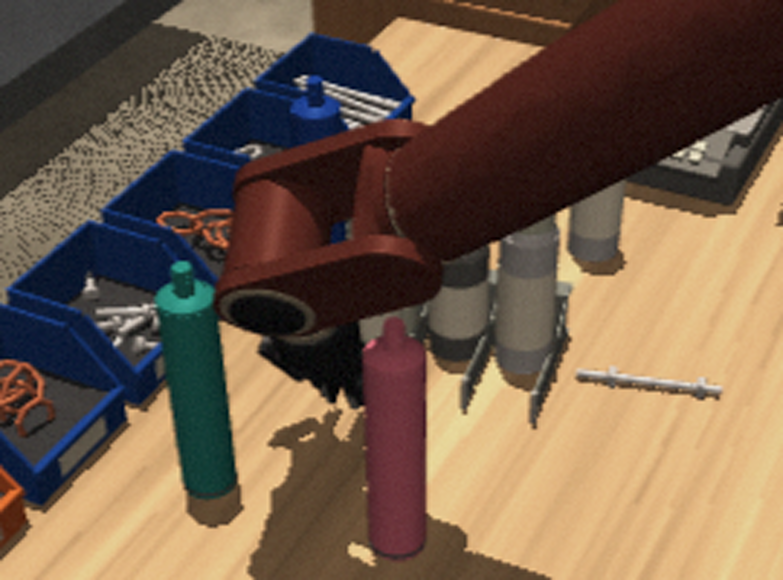

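```bash
python3 -m crank '[[0,0,0,-8,0,-27,0.6],[0,0,0,-8,0,-27,0.6],[0,0,0,-10,0,-27,0.6],[0,0,0,-10,0,-27,0.6],[0,0,0,-10,0,-27,0.6],[0,0,0,-10,0,-27,0.6],[0,0,0,-10,0,-27,0.6],[0,0,0,-10,0,-27,0.6]]'
python3 -m crank '[[0,0,0,-10,0,-27,0.6],[0,0,0,-10,0,-27,0.6],[0,0,0,0,0,0,0.6],[0,0,0,0,0,0,0.6],[0,0,0,0,0,0,0.6],[0,0,0,0,0,0,0.6]]'
python3 - <<'E'
from h import *
st()
for n in ("side","top"):
    for k in range(2):
        P=eyes.get_image(n)
        for q in ("cartridge","stock_cartridge","stock_oil","stock_spray","loose_spray"):
            print(n,q,[(np.round(d["centre"][:2],3).tolist(),round(float(d["confidence"]),2)) for d in spotter.mark_of(q,P) if d["confidence"]>.4])
    cv2.imwrite(f"pics/{n}14.png",cv2.resize(P["image"][:,:,::-1],(768,576),interpolation=cv2.INTER_CUBIC))
o=np.array([240,110]);S=6
cv2.imwrite("pics/t14.png",cv2.resize(P["image"][110:200,240:360][:,:,::-1],None,fx=S,fy=S,interpolation=cv2.INTER_CUBIC))
E
```

```text
t: 19.72
tool_pos: [0.5918, 0.0931, 0.3998]
tool_rot: [1.84, 2.077, -0.449]
contact_force: [0.0, -0.4, -0.3]
opening: 0.0169
t: 20.22
tool_pos: [0.5919, 0.0996, 0.4699]
tool_rot: [1.837, 2.068, -0.433]
contact_force: [0.4, 0.4, -0.8]
opening: 0.017
t 20.22 tcp [0.5919 0.0996 0.4699] tip [0.6006 0.0236 0.3159] z [ 0.05  -0.442 -0.896] y [ 0.993  0.117 -0.002] F [ 0.4   0.41 -0.8 ] open 0.017 q [ 0.12 -0.02  1.6  -0.46  1.57  0.01]
side cartridge [([0.486, 0.122], 0.87), ([0.622, -0.096], 0.73), ([0.678, 0.128], 0.63)]
side stock_cartridge [([0.623, -0.148], 0.71), ([0.734, -0.194], 0.56)]
side stock_oil [([0.56, -0.154], 0.89)]
side stock_spray [([0.493, -0.162], 0.76)]
side loose_spray [([0.501, -0.377], 0.8)]
side cartridge [([0.619, -0.097], 0.92), ([0.679, 0.127], 0.65), ([0.487, 0.121], 0.58)]
side stock_cartridge [([0.731, -0.195], 0.88), ([0.627, -0.144], 0.56)]
side stock_oil [([0.56, -0.153], 0.81)]
side stock_spray [([0.491, -0.165], 0.87)]
side loose_spray [([0.499, -0.376], 0.67), ([0.668, -0.394], 0.64)]
top cartridge [([0.617, -0.097], 0.71)]
top stock_cartridge [([0.739, -0.195], 0.94), ([0.624, -0.143], 0.92)]
top stock_oil [([0.561, -0.154], 0.73)]
top stock_spray [([0.493, -0.16], 0.56)]
top loose_spray [([0.495, -0.373], 0.67), ([0.668, -0.394], 0.47)]
top cartridge [([0.619, -0.093], 0.94)]
top stock_cartridge [([0.737, -0.196], 0.68), ([0.623, -0.143], 0.56)]
top stock_oil [([0.496, -0.374], 0.68), ([0.562, -0.156], 0.64)]
top stock_spray [([0.493, -0.165], 0.85)]
top loose_spray [([0.493, -0.372], 0.79)]
```

View pics/side14.png

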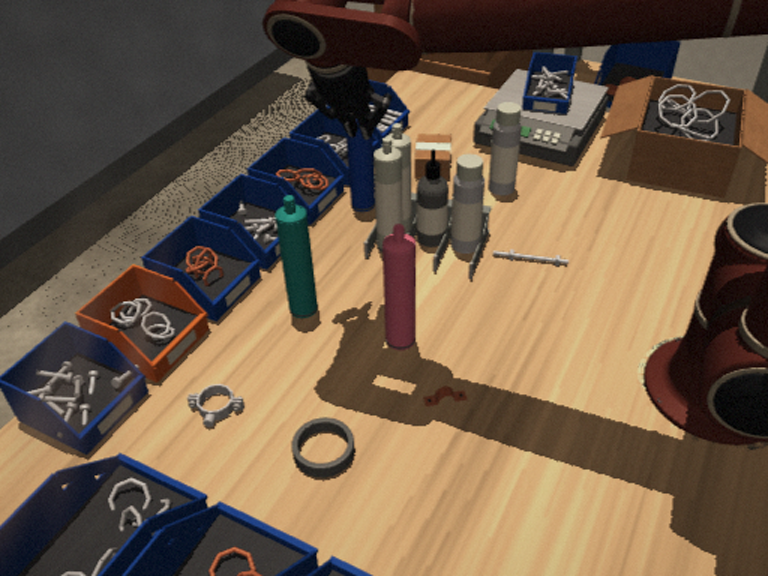

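View pics/top14.png

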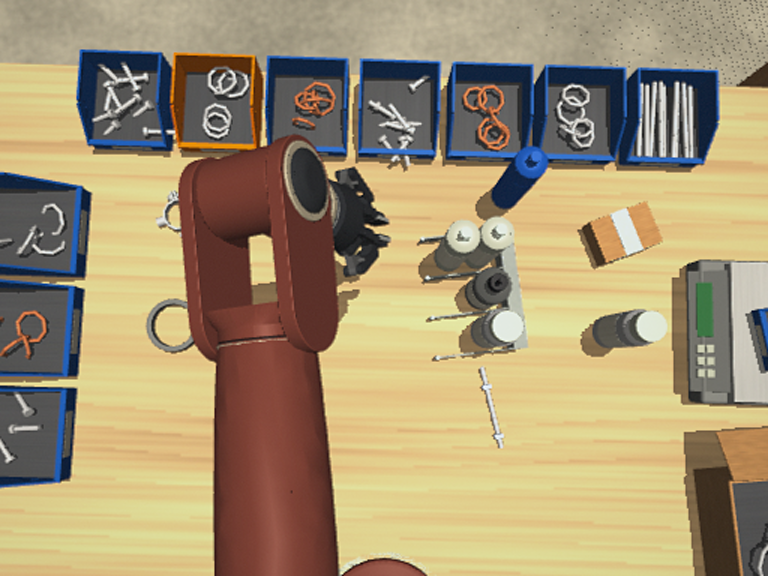

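View pics/t14.png

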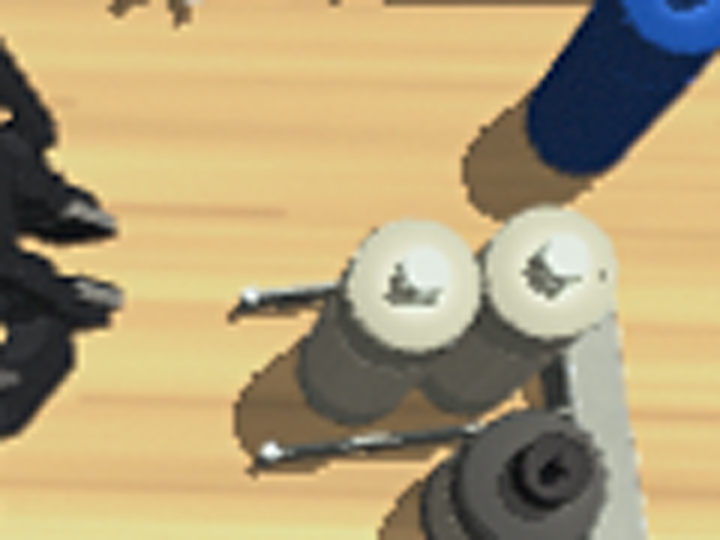

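```bash
python3 -c "
from station import ctrl
print(ctrl.finish_job())"
```

```text
the job is handed in; nothing more can be done
None
```

The white cartridge now stands upright in the far lane, right up against the stock cartridge. I handed the job in at about t = 21 s of the 64 s allowed; no verdict is reported.

**How it was done:** I pushed the cartridge near its base (about 25 mm up) with both fingertips about 17 mm apart. The hand leaned back 27° so its body stayed clear of the tube. It was never gripped or lifted. I stopped when the push force rose from about 2–3 N to 5.2 N, the sign that it had reached the stock cartridge. Then I backed straight out along the lane and lifted the hand clear, with the fingertips about 0.32 m above the bench.

**Last checks:**

| Check | Result |
|---|---|
| Loose cartridge position | about (0.619, -0.096) |
| Stock cartridge position | about (0.624, -0.145), within about 2 mm of the start |
| Distance between axes | about 49 mm, so touching within the 4 mm accuracy |
| Oil bottle and both spray cans | unchanged within the measuring noise |
| Pink and turquoise look-alikes | not touched; readings unchanged |
| Clamp, clip, carton, tape roll and stud | look unmoved in the pictures; not re-measured |

**Disagreement:** The two cameras differed by up to about 5 mm on how far the stock cartridge was down the lane. For the final approach I therefore relied on the force and the picture, not on the computed distance.

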